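Finish the fan of colour panels in the swatch tray and put its cover on

TASK

Finish the shingled row of colour panels that the yellow one begins in the wooden swatch tray: lay orange, then red, then violet along the middle of the tray, painted sides up and square with it, each with one end resting on the panel before it and covering about a third of it, its other end down on the tray floor. Yellow stays flat at the end with the brass pull. Then gently set the cover on the tray so that it sits seated and level on the rim, and leave the bottles, vials and bowl where they are.

Things in the scene. Friction and masses are not known exactly. Their poses are not given: they have to be found in the camera images.
- tray: fixed open wooden tray, grey lining, left or right of the table's middle. Outside 240 long (its x) by 128 wide (y) by 31 mm high; walls 6 mm, inside 228 by 116 mm; inner floor 6 mm, rim 31 mm above its origin (centre of its underside, on the table). Yaw at most 0.35 rad. A brass bar pull stands 19 mm out of its -x end, the end nearer the robot
- cover: loose cover, 0.22 kg: dark wooden frame with clear pane, 250 (x) by 138 (y) by 6 mm. Origin: centre of the frame's underside, the face that sits on the rim. Two battens across it reach 4 mm lower and drop inside the tray's walls with 4 mm play all round. Either way round fits. Starts flat on its battens, origin 4 mm up, yaw at most 0.35 rad, on the side of the table away from the tray
- cover_handle (a point): centre of the light wooden bar handle in the middle of the cover's top: 60 long (along the cover's x) by 14 wide by 24 mm high, standing from 6 to 30 mm above the cover's origin; this point is 18 mm above that origin. Grip it across its 14 mm
- panel_yellow: yellow colour panel: painted wood plate 70 long (its x) by 50 wide (its y) by 6 mm thick, painted all over on top inside a thin white margin, about 22 g; both ends alike. Origin: centre of its underside, z up out of the painted face. Already lies flat on the tray's floor, face up, square with the tray, near its brass-pull end: its centre 66 to 76 mm from the tray's middle
- panel_orange: orange colour panel: painted wood plate 70 long (its x) by 50 wide (its y) by 6 mm thick, painted all over on top inside a thin white margin, about 22 g; both ends alike. Origin: centre of its underside, z up out of the painted face. Starts lying loose on the table, face up, yaw at most 0.7 rad
- panel_red: red colour panel: painted wood plate 70 long (its x) by 50 wide (its y) by 6 mm thick, painted all over on top inside a thin white margin, about 22 g; both ends alike. Origin: centre of its underside, z up out of the painted face. Starts lying loose on the table, face up, yaw at most 0.7 rad
- panel_violet: violet colour panel: painted wood plate 70 long (its x) by 50 wide (its y) by 6 mm thick, painted all over on top inside a thin white margin, about 22 g; both ends alike. Origin: centre of its underside, z up out of the painted face. Starts lying loose on the table, face up, yaw at most 0.7 rad
- squeeze_bottle: bystander: upright blue bottle with a white cap, 50 mm diameter, 140 mm tall; origin at the centre of its foot. It stands among the panels or to one side
- vial_green: bystander: glass pigment vial, green, black cap, 26 mm diameter, 50 mm tall, upright; origin at the centre of its foot
- vial_copper: bystander: glass pigment vial, copper coloured, black cap, 26 mm diameter, 50 mm tall, upright; origin at the centre of its foot
- vial_blue: bystander: glass pigment vial, blue, black cap, 26 mm diameter, 50 mm tall, upright; origin at the centre of its foot
- bowl: bystander: small white bowl, 90 mm across, 36 mm high; origin at the centre of its foot. It stands among the panels or to one side
- bottle_pink: bystander: upright pink paint bottle, 68 mm diameter, 155 mm tall, beyond the panels; origin at the centre of its foot
- bottle_grey: bystander: upright amber paint bottle with a grey label, 68 mm diameter, 145 mm tall, beyond the panels; origin at the centre of its foot

How it is judged:
By the outcome, as a careful person would: the job done as asked, in the order asked, and still so for the second after the job is handed in, with the robot touching nothing.
It also fails if it takes over 72 s, if anything falls off the work surface, if the arm or the gripper's body presses on something with over 40 N, if the wrist force passes 120 N, or if a joint passes its speed limit or range.

ROBOT

A 7-joint arm with a two-finger parallel gripper is mounted at the origin on the work surface. World frame = base frame: x ahead of the robot, y to its left, z up, the work surface at z = 0. Lengths are in m, angles in rad, forces in N, time in s.
With the tool pointing down it reaches from about 0.4 to 0.875 m from the base axis. Payload 19.3 kg.
Tool frame: the origin (TCP) lies at the very end of the fingers, on their centre line; the grasp point (between the pads) lies 19 mm behind it; z points along the fingers, y is the direction in which the jaws open and shut (so a half turn about z gives the same grasp; the last joint's range is limited). The gripper opens to 85 mm and grips with 20 to 120 N. Pads are 22 mm wide; open, the fingers measure 114 mm over their backs; the gripper's body (76 mm by 85 mm) begins 54 mm behind the grasp point. The pads swing forward as they close: fully open they stand 13 mm farther back than shut.
Start: joints at [-1.269, 0.521, -0.036, 1.599, 0.021, 1.021, -0.113], TCP at [0.227, 0.582, 0.231] pointing down, gripper open.
Joint ranges: [-2.91, 2.91], [-0.3, 2.13], [-1.5, 1.42], [0.17, 2.43], [-1.26, 4.41], [0.16, 1.93], [-2.52, 2.52]. Speed limits (rad/s): [1.89, 1.89, 2.39, 2.39, 3.01, 3.01, 3.01].

INTERFACE

Orientations are given as [roll, pitch, yaw] about the fixed x, y, z axes, in that order (R = Rz(yaw) Ry(pitch) Rx(roll)).
In Python, from workcell import bot, grab_frame, calibration, workorder gives the robot as it stands.
- The arm moves only by the tool move_arm, never from a script. Its arguments are lists of equal length, an entry for each row: "jaw": the closure in counts, from 0 (fully open) to 255 (shut); "dp": the shift along the tool's x, y, z in units of 800 mm (1.0 is 800 mm), a list of three; "rotation": the turn, a rotation vector about the tool's x, y, z in units of pi rad (1.0 is pi rad), a list of three. In form: {"jaw": [jaw, ...], "dp": [[dx, dy, dz], ...], "rotation": [[rx, ry, rz], ...]}. A call has 1 to 10 rows; each row shifts and turns the commanded pose from where the row before left it, along the tool's axes as they then stand; what a row does not reach is not made up. A row lasts 1/8 s, in which the tool goes at most 62.5 mm and 10.7 degrees, less where a joint would pass 70% of its speed; a pose out of reach is approached as far as the arm can. A call with a number of a shift or a turn outside -1 to 1 is refused whole. A call with a gripper value outside its range is refused whole. The fingers move at their own pace and stop on an object; "squeeze" is the grip in N (left out, the last holds). Time passes only in rows, so rows that do not move let the fingers close. It gives the time, the measured TCP pose, the force and the opening at its end, in the units of the state.
- bot.observe(): the state, without advancing time (a new reading comes with each control period).
- grab_frame(name): name is "scene" or "top" or "wrist"; returns the picture (400x640x3 uint8, blue, green, red); there is no depth.
- calibration(name): a dict with "camera_matrix" (3x3 intrinsics, pixels), "T" (4x4, takes a point from camera to world coordinates). Camera axes: x right, y down, z forward; pixel columns grow to the right and rows downward; lengths in m; the calibration is good to about 2 mm. A picture is of the moment at which its call begins: read the wrist's pose just before it. calibration takes no time and is no camera call; for the wrist camera it gives the pose at the moment of the call.
- workorder.job_done(): hands the job in, once; it reports no verdict.
The state is a dict: "clock": time; "qpos": joint angles; "qd": joint speeds; "joint_efforts": joint torques, N m; "position": TCP position; "tool_rot": TCP orientation; "force": force on the tool from outside, world axes, zero at the start; "moment": the same for the moment, N m; "grip_width": finger opening in m.
Only numpy, scipy, OpenCV 4.12 (cv2) and the standard library are available. Lean on these libraries where they do the work, as an engineer would, in place of code of your own. Each camera call takes 0.05 s, during which the arm holds its last target. There are 200 camera calls.

## Working session

There is one attempt and no reset: what is moved stays moved. The work goes in short steps, Python scripts to look and compute and a tool call to move; the robot and the scene stay as the last step left them, time stands still between calls to the robot, and variables do not carry over. Pictures are saved under pics/ and viewed, about 8 in all and at most 12, crops included, and the job is handed in when it is done.

Besides the shell and the picture viewer there is one more tool, called after ">>>" as name(argument=value, ...), one argument or row to a line, values as JSON. move_arm: Moves the arm, as the interface text tells. Shifts and turns lie within -1 to 1; 1 stands for 800 mm of shift or pi rad of turn. Its arguments: {"type":"object","properties":{"jaw":{"type":"array","items":{"type":"number"}},"dp":{"type":"array","items":{"type":"array","items":{"type":"number","minimum":-1,"maximum":1}}},"rotation":{"type":"array","items":{"type":"array","items":{"type":"number","minimum":-1,"maximum":1}}},"squeeze":{"type":"number"}},"required":["jaw","dp","rotation"]}

```bash
mkdir -p pics; ls; python3 - <<'E'
from workcell import bot, grab_frame, calibration
import cv2, numpy as np
np.set_printoptions(precision=4,suppress=True)
print(bot.observe())
for n in ("scene","top"):
    im=grab_frame(n); cv2.imwrite(f"pics/{n}0.png",im); print(n,calibration(n))
print(calibration("wrist"))
E
```

```text
pics
{'clock': 0.0, 'qpos': array([-1.2692,  0.522 , -0.0363,  1.6   ,  0.0212,  1.0211, -0.1128]), 'qd': array([ 0.0001, -0.0009, -0.0005, -0.0008, -0.001 , -0.0005,  0.0008]), 'joint_efforts': array([ -0.0012, -92.711 ,   1.9794, -36.9928,   0.0178,   0.0084,
        -0.    ]), 'position': array([0.227 , 0.582 , 0.2307]), 'tool_rot': array([-3.1405,  0.0001,  2.7698]), 'force': array([-0.3278, -0.1159,  0.1241]), 'moment': array([ 0.0437,  0.0028, -0.014 ]), 'grip_width': 0.08537000644689342}
scene {'camera_matrix': array([[483.9494,   0.    , 319.0753],
       [  0.    , 483.9494, 196.4542],
       [  0.    ,   0.    ,   1.    ]]), 'T': array([[-0.4065,  0.687 , -0.6024,  1.4104],
       [ 0.9137,  0.3041, -0.2698,  0.3455],
       [-0.0022, -0.66  , -0.7513,  1.0292],
       [ 0.    ,  0.    ,  0.    ,  1.    ]])}
top {'camera_matrix': array([[410.0082,   0.    , 321.5649],
       [  0.    , 410.0082, 198.8204],
       [  0.    ,   0.    ,   1.    ]]), 'T': array([[ 0.0015, -0.973 ,  0.2308,  0.3824],
       [-1.    , -0.0025, -0.004 , -0.0045],
       [ 0.0045, -0.2308, -0.973 ,  1.0951],
       [ 0.    ,  0.    ,  0.    ,  1.    ]])}
{'camera_matrix': array([[317.5238,   0.    , 321.8467],
       [  0.    , 317.5238, 198.5025],
       [  0.    ,   0.    ,   1.    ]]), 'T': array([[ 0.3632,  0.8965,  0.2539,  0.1629],
       [ 0.9317, -0.349 , -0.1005,  0.6078],
       [-0.0015,  0.2731, -0.962 ,  0.3717],
       [ 0.    ,  0.    ,  0.    ,  1.    ]])}
```

View pics/top0.png

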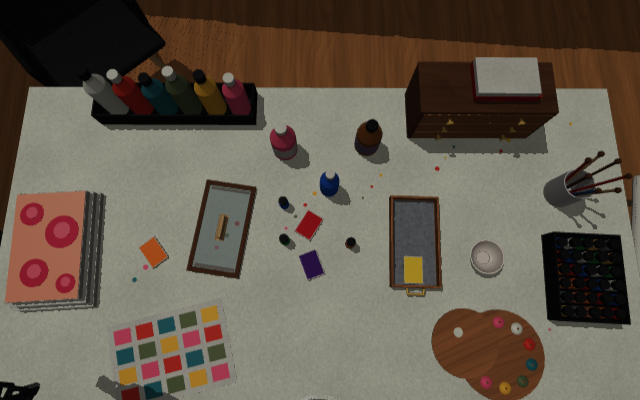

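View pics/scene0.png

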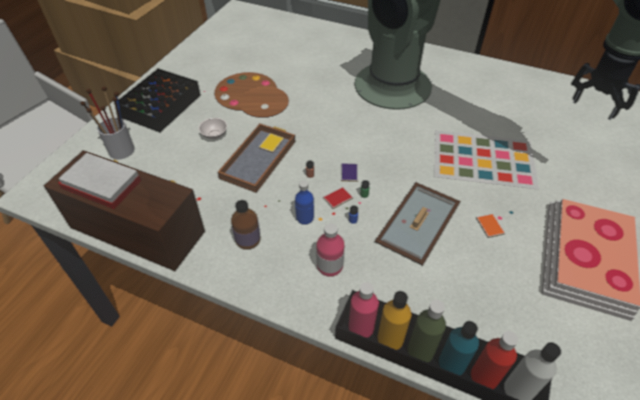

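The top view has +x up and +y to the left. The tray is at px (415,243) with yellow at (413,269), the cover at (222,229), and orange, red and violet at (154,252), (309,224) and (312,265). The vials and squeeze bottle stand around red. The scene view agrees.

```bash
cat > h.py <<'E'
import numpy as np, cv2
from scipy.spatial.transform import Rotation as R
from workcell import bot, grab_frame, calibration
np.set_printoptions(precision=4,suppress=True)
def cast(cal,px,z):
    px=np.asarray(px,float).reshape(-1,2); K=np.array(cal["camera_matrix"]);T=np.array(cal["T"])
    d=np.c_[px,np.ones(len(px))]@np.linalg.inv(K).T@T[:3,:3].T
    return T[:3,3]+d*((z-T[2,3])/d[:,2:])
def proj(cal,P):
    K=np.array(cal["camera_matrix"]);T=np.array(cal["T"])
    p=(np.asarray(P)-T[:3,3])@T[:3,:3]@K.T
    return p[:,:2]/p[:,2:]
RNG={"orange":[(5,18)],"red":[(0,4),(174,180)],"violet":[(120,150)],"yellow":[(20,32)],
     "blue":[(105,119)]}
def blobs(im,col,smin=110,vmin=50,amin=60):
    hsv=cv2.cvtColor(im,cv2.COLOR_BGR2HSV); m=0
    for a,b in RNG[col]: m=m|cv2.inRange(hsv,(a,smin,vmin),(b,255,255))
    cs,_=cv2.findContours(m,cv2.RETR_EXTERNAL,cv2.CHAIN_APPROX_NONE)
    return sorted([c for c in cs if cv2.contourArea(c)>amin],key=cv2.contourArea,reverse=True)
def rect(cal,c,z):
    """metric min-area rectangle: centre, (long,short), yaw of long side in (-pi/2,pi/2]"""
    P=cast(cal,c.reshape(-1,2),z)[:,:2].astype(np.float32)
    (cx,cy),(w,h),a=cv2.minAreaRect(P*1000)
    if w<h: w,h,a=h,w,a+90
    a=(a+90)%180-90
    return np.array([cx,cy,w,h]).round(1),round(np.radians(a),3)
def rows(wps,jaw0=None):
    """wps: list of (pos, [r,p,y], n rows) ; prints dp / rotation rows from the measured pose"""
    s=bot.observe(); p=np.array(s["position"]); q=R.from_euler("xyz",s["tool_rot"])
    D=[];W=[]
    for t,e,n in wps:
        t=np.array(t,float); e=R.from_euler("xyz",e)
        rv=(q.inv()*e).as_rotvec()
        m=max(n,int(np.ceil(np.linalg.norm(t-p)/.0615)),int(np.ceil(np.degrees(np.linalg.norm(rv))/10.5)))
        p0=p.copy()
        for i in range(m):
            tp=p0+(t-p0)*(i+1)/m; d=(q.inv().apply(tp-p)/.8).round(4); w=(rv/m/np.pi).round(4)
            D.append(d.tolist());W.append(w.tolist())
            p=p+q.apply(d*.8); q=q*R.from_rotvec(w*np.pi)
    print(len(D));print(str(D).replace(" ",""));print(str(W).replace(" ",""));print("end",p,q.as_euler("xyz"))
E
python3 - <<'E'
from h import *
cal=calibration("top"); im=cv2.imread("pics/top0.png"); hsv=cv2.cvtColor(im,cv2.COLOR_BGR2HSV)
for n,px in dict(o=(154,252),r=(309,224),v=(312,265),y=(413,269),traywood=(392,243),lining=(415,225),coverframe=(206,210),pane=(210,240),handle=(222,226)).items(): print(n,hsv[px[1],px[0]],cast(cal,px,.006)[0])
for c in("orange","red","violet","yellow"):
    for b in blobs(im,c,90,40)[:12]:
        r=rect(cal,b,.012 if c=="yellow" else .006)
        if 300<r[0][0]<800 and 35<r[0][2]<80: print(c,r)
for n,px,z in [("vial_a",(283,203),.05),("vial_b",(285,240),.05),("vial_c",(350,242),.05),("sq",(331,175),.14),("bowl",(487,257),.03)]: print(n,cast(cal,px,z)[0])
# dark wood frames
m=cv2.inRange(hsv,(0,70,20),(20,255,140)); 
cs,_=cv2.findContours(m,cv2.RETR_EXTERNAL,cv2.CHAIN_APPROX_NONE)
for c in cs:
    if cv2.contourArea(c)>2500: print("wood",cv2.boundingRect(c),rect(cal,c,.010),rect(cal,c,.031))
big=cv2.resize(im[150:310,110:520],None,fx=1.9,fy=1.9,interpolation=3); cv2.imwrite("pics/crop.png",cv2.convertScaleAbs(big,alpha=1.5))
s=bot.observe();q=R.from_euler("xyz",s["tool_rot"]);T=calibration("wrist")["T"]
print("cam in tool",q.inv().apply(T[:3,3]-s["position"]),q.inv().apply(T[:3,2]), q.inv().apply(T[:3,0]))
E
```

```text
o [ 11 215 159] [0.495  0.4337 0.006 ]
r [179 223 120] [0.571  0.0247 0.006 ]
v [134 188  61] [0.4618 0.0159 0.006 ]
y [ 23 204 159] [ 0.4519 -0.2494  0.006 ]
traywood [ 11 171  88] [ 0.5202 -0.1968  0.006 ]
lining [105   7  71] [ 0.5689 -0.2607  0.006 ]
coverframe [ 55  14 106] [0.6087 0.304  0.006 ]
pane [ 64  19 105] [0.5272 0.2879 0.006 ]
handle [ 16 136  58] [0.565  0.2582 0.006 ]
orange (array([496. , 436.7,  69.1,  47.5]), np.float64(0.67))
red (array([442.1, 744. ,  73.4,  72. ]), np.float64(0.154))
red (array([597.6, 774.1,  62.6,  62.4]), np.float64(0.883))
red (array([570. ,  25.9,  66.7,  46.7]), np.float64(-0.554))
red (array([415.8, 657.8,  50.3,  48.4]), np.float64(-1.569))
violet (array([464.5,  18.4,  63.4,  44.6]), np.float64(0.363))
yellow (array([ 450. , -248. ,   68.8,   47. ]), np.float64(-0.045))
yellow (array([338.7, 276.4,  42.4,  35.7]), np.float64(-1.33))
vial_a [0.6188 0.0919 0.05  ]
vial_b [0.5217 0.0845 0.05  ]
vial_c [ 0.517  -0.0817  0.05  ]
sq [ 0.6684 -0.0313  0.14  ]
bowl [ 0.4814 -0.4372  0.03  ]
wood (431, 308, 114, 92) (array([ 245.1, -425.2,  281.8,  213.4]), np.float64(1.543)) (array([ 247.8, -417. ,  276.4,  209.3]), np.float64(1.543))
wood (389, 195, 53, 95) (array([ 524.9, -255.7,  250.5,  135.6]), np.float64(-0.032)) (array([ 522.2, -250.8,  245.7,  133. ]), np.float64(-0.032))
wood (187, 180, 69, 99) (array([561. , 257.8, 249.5, 138.3]), np.float64(-0.15)) (array([557.6, 252.7, 244.6, 135.6]), np.float64(-0.15))
wood (0, 39, 45, 193) (array([849.5, 837.4, 588. , 125.1]), np.float64(0.18)) (array([840.5, 821.1, 576.6, 122.7]), np.float64(0.18))
wood (112, 0, 528, 224) (array([1055.3, -173.9, 1526.2,  713. ]), np.float64(1.395)) (array([1042.3, -170.6, 1496.7,  699.2]), np.float64(1.395))
cam in tool [ 0.069   0.0006 -0.1409] [-0.273  -0.0004  0.962 ] [0.0002 1.     0.0005]
```

View pics/crop.png

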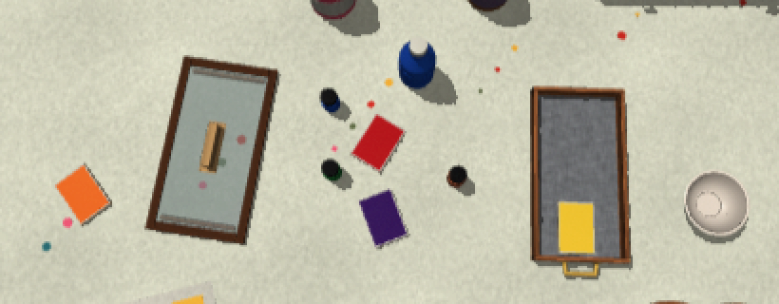

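The crop shows everything clear of its neighbours. The nearest to red is the green vial, and the wrist-camera side will face the robot. I'll go above orange first.

```bash
python3 - <<'E'
from h import *
rows([([.496,.4367,.19],[np.pi,0,.67+np.pi],6)])
E
```

```text
6
[[-0.0632,-0.0078,0.0085],[-0.0609,-0.0187,0.0085],[-0.0568,-0.0289,0.0085],[-0.0509,-0.0382,0.0085],[-0.0435,-0.0465,0.0086],[-0.0349,-0.0534,0.0085]]
[[-0.0,-0.0,-0.0553],[-0.0,-0.0,-0.0553],[-0.0,-0.0,-0.0553],[-0.0,-0.0,-0.0553],[-0.0,-0.0,-0.0553],[-0.0,-0.0,-0.0553]]
end [0.496  0.4367 0.19  ] [-3.141  -0.0008 -2.4711]
```

>>> move_arm(
  jaw=[60, 60, 60, 60, 60, 60, 60],
  dp=[
    [-0.0632, -0.0078, 0.0085],
    [-0.0609, -0.0187, 0.0085],
    [-0.0568, -0.0289, 0.0085],
    [-0.0509, -0.0382, 0.0085],
    [-0.0435, -0.0465, 0.0086],
    [-0.0349, -0.0534, 0.0085],
    [0, 0, 0],
  ],
  rotation=[
    [0, 0, -0.0553],
    [0, 0, -0.0553],
    [0, 0, -0.0553],
    [0, 0, -0.0553],
    [0, 0, -0.0553],
    [0, 0, -0.0553],
    [0, 0, 0],
  ],
  squeeze=30,
)

```text
clock: 0.98
position: [0.4998, 0.4331, 0.1891]
tool_rot: [-3.14, -0.002, -2.475]
force: [-1.3, 0.0, -0.7]
grip_width: 0.0657
```

```bash
cat >> h.py <<'E'
def look(name,col,z=.006,**k):
    s=bot.observe(); cal=calibration("wrist"); im=grab_frame("wrist"); cv2.imwrite(f"pics/{name}.png",im)
    for b in blobs(im,col,amin=400,**k)[:3]: print(col,rect(cal,b,z),cv2.boundingRect(b))
    print("tcp",s["position"],s["tool_rot"],"w",s["grip_width"],"t",s["clock"]); return im,cal
E
python3 - <<'E'
from h import *
im,cal=look("w1","orange",smin=120)
print(cv2.cvtColor(im,cv2.COLOR_BGR2HSV)[200,320])
E
```

```text
orange (array([430.2, 737.5, 210.1, 143.9]), np.float64(-1.509)) (460, 192, 180, 167)
orange (array([578.3, 255.9, 216.9, 137.7]), np.float64(-0.151)) (16, 0, 243, 245)
orange (array([495.6, 437.6,  65.7,  45.5]), np.float64(0.668)) (306, 145, 45, 63)
tcp [0.4998 0.4331 0.1891] [-3.1398 -0.0015 -2.4745] w 0.06565374553020566 t 0.975
[ 13 235 188]
```

View pics/w1.png

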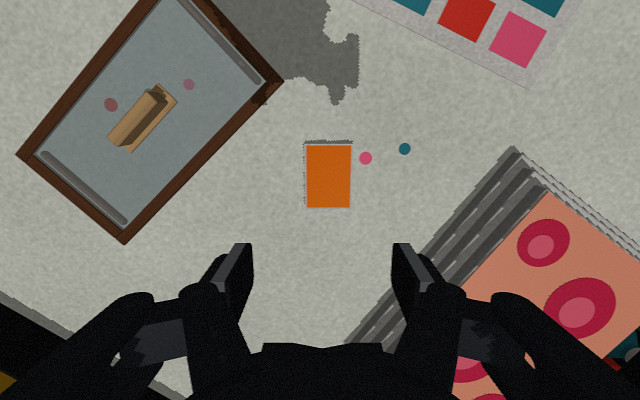

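Wrist view: orange is centred near px (328,176) ahead of the fingers, and its position agrees with the top view. I'll grasp it about 5 mm towards its far end.

```bash
python3 - <<'E'
from h import *
e=[np.pi,0,.668+np.pi]
rows([([.4997,.4403,.03],e,4),([.4997,.4403,-.001],e,2)])
E
```

```text
6
[[-0.0016,0.0008,0.0499],[-0.0015,0.0009,0.0498],[-0.0016,0.0008,0.0499],[-0.0015,0.0009,0.0498],[-0.0,-0.0,0.0194],[-0.0,-0.0,0.0194]]
[[-0.0,-0.0001,-0.0001],[-0.0,-0.0001,-0.0001],[-0.0,-0.0001,-0.0001],[-0.0,-0.0001,-0.0001],[-0.0001,-0.0,0.0],[-0.0001,-0.0,0.0]]
end [ 0.4997  0.4403 -0.001 ] [ 3.1413 -0.     -2.4734]
```

>>> move_arm(
  jaw=[60, 60, 60, 60, 60, 60, 60],
  dp=[
    [-0.0016, 0.0008, 0.0499],
    [-0.0015, 0.0009, 0.0498],
    [-0.0016, 0.0008, 0.0499],
    [-0.0015, 0.0009, 0.0498],
    [0, 0, 0.0194],
    [0, 0, 0.0194],
    [0, 0, 0],
  ],
  rotation=[
    [0, -0.0001, -0.0001],
    [0, -0.0001, -0.0001],
    [0, -0.0001, -0.0001],
    [0, -0.0001, -0.0001],
    [0, 0, 0],
    [0, 0, 0],
    [0, 0, 0],
  ],
)

```text
clock: 1.9
position: [0.4981, 0.4424, -0.0003]
tool_rot: [-3.142, 0.001, -2.47]
force: [-0.5, -0.6, 0.4]
grip_width: 0.0653
```

>>> move_arm(
  jaw=[110, 150, 150, 150, 150, 150, 150],
  dp=[
    [0, 0, 0],
    [0, 0, 0],
    [0, 0, 0],
    [0, 0, 0],
    [0, 0, -0.02],
    [0, 0, -0.06],
    [0, 0, -0.06],
  ],
  rotation=[
    [0, 0, 0],
    [0, 0, 0],
    [0, 0, 0],
    [0, 0, 0],
    [0, 0, 0],
    [0, 0, 0],
    [0, 0, 0],
  ],
)

```text
clock: 2.78
position: [0.4984, 0.4422, 0.1146]
tool_rot: [3.141, 0.002, -2.47]
force: [-0.0, 0.3, 0.4]
grip_width: 0.0481
```

```bash
python3 - <<'E'
from h import *
im,cal=look("w2","orange",smin=120)
cv2.imwrite("pics/w2c.png",im[150:400,120:520])
c=[b for b in blobs(im,"orange",amin=400) ]
for b in c: print(cv2.boundingRect(b),cv2.contourArea(b),np.array(cv2.boxPoints(cv2.minAreaRect(b))).tolist())
rows([([.50,.30,.20],[np.pi,0,3.11],2),([.524,-.256,.20],[np.pi,0,3.11],9)])
E
```

```text
orange (array([534.3, 470.6, 119.6,  83. ]), np.float64(0.676)) (270, 179, 104, 130)
orange (array([413.3, 698.6, 113. , 105.9]), np.float64(0.056)) (520, 216, 120, 151)
orange (array([593.2, 289.5, 199.9,  66.1]), np.float64(-0.152)) (0, 103, 211, 171)
tcp [0.4984 0.4422 0.1146] [ 3.1415  0.002  -2.4699] w 0.04807692718434158 t 2.775
(270, 179, 104, 130) 12436.5 [[270.0, 179.0], [373.0, 179.0], [373.0, 308.0], [270.0, 308.0]]
(519, 216, 121, 151) 6560.5 [[519.0, 309.9999694824219], [617.0, 212.0], [685.5, 280.4999694824219], [587.5, 378.49993896484375]]
(23, 67, 95, 91) 3994.0 [[19.653959274291992, 135.6002655029297], [84.32799530029297, 59.88432693481445], [119.56011962890625, 89.97843933105469], [54.886085510253906, 165.6943817138672]]
(0, 103, 211, 171) 3839.0 [[-6.5635986328125, 220.89178466796875], [151.3912353515625, 55.03924560546875], [212.91796875, 113.63616943359375], [54.963134765625, 279.48870849609375]]
(0, 0, 50, 68) 1108.0 [[-14.5599946975708, 56.08000183105469], [35.2400016784668, -10.319999694824219], [49.79999923706055, 0.5999984741210938], [3.814697265625e-06, 67.0]]
14
[[0.0279,-0.0352,-0.0249],[0.0214,-0.0395,-0.0248],[0.0141,-0.0427,-0.0247],[0.0066,-0.0446,-0.0247],[-0.0052,-0.0694,-0.0],[-0.0051,-0.0693,-0.0001],[-0.0052,-0.0694,-0.0],[-0.0051,-0.0694,-0.0001],[-0.0052,-0.0694,0.0],[-0.0052,-0.0693,-0.0],[-0.0051,-0.0694,-0.0001],[-0.0052,-0.0694,-0.0],[-0.0051,-0.0693,-0.0001],[-0.0052,-0.0694,0.0]]
[[0.0003,0.0007,0.0559],[0.0003,0.0007,0.0559],[0.0003,0.0007,0.0559],[0.0003,0.0007,0.0559],[0.0,0.0,0.0],[0.0,0.0,0.0],[0.0,0.0,0.0],[0.0,0.0,0.0],[0.0,0.0,0.0],[0.0,0.0,0.0],[0.0,0.0,0.0],[0.0,0.0,0.0],[0.0,0.0,0.0],[0.0,0.0,0.0]]
end [ 0.524 -0.256  0.2  ] [3.1409 0.0001 3.1105]
```

View pics/w2c.png

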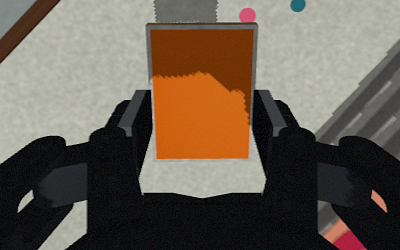

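Orange is held square between the pads, at px (320,240) of the full frame, with its free part on the camera side, which becomes the overlapping end. I'll carry it over the tray.

>>> move_arm(
  jaw=[150, 150, 150, 150, 150, 150, 150, 150, 150, 150],
  dp=[
    [0.0279, -0.0352, -0.0349],
    [0.0214, -0.0395, -0.0348],
    [0.0141, -0.0427, -0.0347],
    [0.0066, -0.0446, -0.0347],
    [-0.012, -0.0694, 0],
    [-0.012, -0.0694, 0],
    [-0.012, -0.0694, 0],
    [-0.012, -0.0694, 0],
    [-0.012, -0.0694, 0],
    [-0.012, -0.0694, 0],
  ],
  rotation=[
    [0, 0, 0.0559],
    [0, 0, 0.0559],
    [0, 0, 0.0559],
    [0, 0, 0.0559],
    [0, 0, 0],
    [0, 0, 0],
    [0, 0, 0],
    [0, 0, 0],
    [0, 0, 0],
    [0, 0, 0],
  ],
)

```text
clock: 4.08
position: [0.5458, -0.0383, 0.2242]
tool_rot: [3.14, 0.003, 3.111]
force: [0.4, 0.2, 0.3]
grip_width: 0.0483
```

>>> move_arm(
  jaw=[150, 150, 150, 150, 150, 150],
  dp=[
    [-0.012, -0.0694, 0],
    [-0.012, -0.0694, 0],
    [-0.012, -0.0694, 0],
    [-0.012, -0.0694, 0],
    [0, 0, 0],
    [0, 0, 0],
  ],
  rotation=[
    [0, 0, 0],
    [0, 0, 0],
    [0, 0, 0],
    [0, 0, 0],
    [0, 0, 0],
    [0, 0, 0],
  ],
)

```text
clock: 4.82
position: [0.5772, -0.2594, 0.2234]
tool_rot: [3.14, 0.002, 3.111]
force: [1.1, 0.7, -0.1]
grip_width: 0.048
```

```bash
python3 - <<'E'
from h import *
im,cal=look("w3","yellow",z=.012,smin=120)
s=bot.observe();q=R.from_euler("xyz",s["tool_rot"])
for b in blobs(im,"orange",amin=3000,smin=120)[:2]:
    print("held",rect(cal,b,s["position"][2]+.006))
E
```

```text
yellow (array([ 450.9, -247.6,   65.4,   45.4]), np.float64(-0.035)) (307, 13, 46, 71)
tcp [ 0.5772 -0.2594  0.2234] [3.1404 0.0018 3.1108] w 0.047996590063567886 t 4.825
held (array([ 570.2, -258.7,   64.6,   44.9]), np.float64(-0.026))
held (array([ 515.9, -255.4,   93.2,   51.1]), np.float64(-0.031))
```

View pics/w3.png

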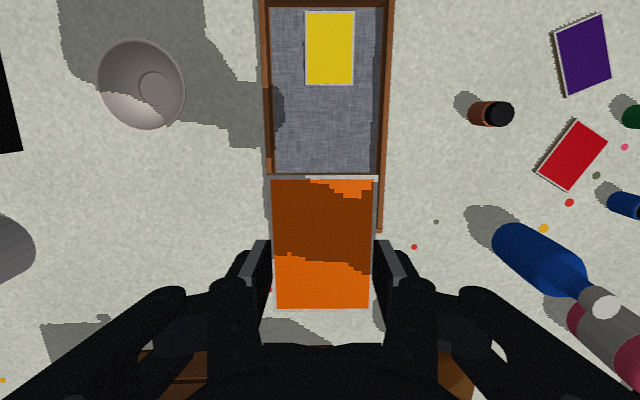

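Wrist view: yellow is at px (330,48), the tray walls at columns ~265 and ~390, and held orange covers the centre. Next I'll measure the tray's centreline from the rim's outer edges.

```bash
python3 - <<'E'
from h import *
cal=calibration("wrist"); im=cv2.imread("pics/w3.png"); hsv=cv2.cvtColor(im,cv2.COLOR_BGR2HSV)
m=cv2.inRange(hsv,(3,100,20),(19,255,200))
A=[];B=[]
for r in range(15,165,5):
    c=np.where(m[r,240:420])[0]+240
    if len(c)<4: continue
    a,b=cast(cal,[[c.min()-.5,r],[c.max()+.5,r]],.031)
    A.append(a);B.append(b)
    if r%30==15: print(r,c.min(),c.max(),a[:2],b[:2],np.linalg.norm(a-b))
A=np.array(A);B=np.array(B)
u=np.array([np.cos(-.033),np.sin(-.033)]);n=np.array([-u[1],u[0]])
y=np.array([.4509,-.2476])
print("edge dist from yellow centreline", np.median((A[:,:2]-y)@n),np.median((B[:,:2]-y)@n))
print(np.polyfit(A[:,0],A[:,1],1),np.polyfit(B[:,0],B[:,1],1))
# top: tray end edges
calt=calibration("top"); it=cv2.imread("pics/top0.png"); h=cv2.cvtColor(it,cv2.COLOR_BGR2HSV); mt=cv2.inRange(h,(0,70,20),(20,255,140))
for col in (398,405,425,432):
    r=np.where(mt[185:300,col])[0]+185
    print(col,r.tolist(),cast(calt,[[col,r.min()-.5],[col,r.max()+.5]],.031)[:,:2].tolist())
E
```

```text
15 259 393 [ 0.423  -0.3129] [ 0.4267 -0.1865] 0.12643207837299217
45 261 391 [ 0.4487 -0.3131] [ 0.4524 -0.1876] 0.12559417574063952
75 262 390 [ 0.4756 -0.3144] [ 0.4793 -0.1878] 0.12667960948200244
105 264 388 [ 0.5038 -0.3147] [ 0.5075 -0.1889] 0.12580616574704187
135 265 386 [ 0.5335 -0.316 ] [ 0.5372 -0.1902] 0.12592002246559544
edge dist from yellow centreline -0.06576860946445931 0.06036824590799078
[-0.0285 -0.3007] [-0.0312 -0.1732]
398 [195, 196, 197, 198, 199, 284, 285, 286] [[0.6471508989658291, -0.21346226904614649], [0.40630425844866547, -0.2034554470300297]]
405 [196, 197, 198, 199, 285, 286, 287] [[0.6444438059156123, -0.23208850200214495], [0.4038487869656124, -0.22114272950669905]]
425 [196, 197, 198, 199, 200, 285, 286, 287, 288] [[0.6445838240365406, -0.285649903145231], [0.4014479563346109, -0.2718465719653496]]
432 [196, 197, 198, 199, 200, 285, 286, 287, 288] [[0.6446328454061863, -0.3044021419752633], [0.40147612823534146, -0.2896376014138277]]
```

```bash
cat >> h.py <<'E'
PSI=-.031; O=np.array([.45085,-.2496])
def place(s,d,zf,th=np.radians(7.42)):
    """TCP target with the panel's centre s (m) along the row, gripped d beyond it, far end zf above the floor"""
    P=R.from_euler("z",PSI)*R.from_euler("y",th)
    c=np.r_[O+s*np.array([np.cos(PSI),np.sin(PSI)]),.006+.035*np.sin(th)+zf]
    return c+P.apply([d,0,0]),(P*R.from_euler("z",np.pi)*R.from_euler("x",np.pi)).as_euler("xyz")
E
python3 - <<'E'
from h import *
a,e=place(.0464,.0065,.12); b,_=place(.0464,.0065,.02); c,_=place(.0464,.0065,.0005)
print(c,e); rows([(a,e,3),(b,e,3),(c,e,2)])
E
```

```text
[ 0.5037 -0.2512  0.0102] [ 3.1416 -0.1295  3.1106]
8
[[0.0309,0.0022,0.039],[0.0291,0.0021,0.0403],[0.0273,0.0022,0.0415],[-0.0054,-0.0,0.0413],[-0.0053,-0.0,0.0414],[-0.0054,-0.0001,0.0413],[-0.0016,0.0,0.0121],[-0.0015,0.0,0.0121]]
[[0.0001,0.0139,0.0001],[0.0001,0.0139,0.0001],[0.0001,0.0139,0.0001],[0.0,0.0,0.0],[0.0,0.0,0.0],[0.0,0.0,0.0],[0.0,0.0001,0.0001],[0.0,0.0001,0.0001]]
end [ 0.5036 -0.2513  0.0101] [ 3.1414 -0.1298  3.1104]
```

>>> move_arm(
  jaw=[150, 150, 150, 150, 150, 150, 150, 150],
  dp=[
    [0.0309, 0.0022, 0.039],
    [0.0291, 0.0021, 0.0403],
    [0.0273, 0.0022, 0.0415],
    [-0.0054, 0, 0.0413],
    [-0.0053, 0, 0.0414],
    [-0.0054, 0, 0.0413],
    [0, 0, 0],
    [0, 0, 0],
  ],
  rotation=[
    [0.0001, 0.0139, 0.0001],
    [0.0001, 0.0139, 0.0001],
    [0.0001, 0.0139, 0.0001],
    [0, 0, 0],
    [0, 0, 0],
    [0, 0, 0],
    [0, 0, 0],
    [0, 0, 0],
  ],
)

```text
clock: 5.88
position: [0.5041, -0.2519, 0.0304]
tool_rot: [-3.141, -0.129, 3.111]
force: [1.4, 0.3, -0.3]
grip_width: 0.0482
```

```bash
python3 - <<'E'
from h import *
c,e=place(.0464,.0065,.0005)
rows([(c,e,3)])
E
```

```text
3
[[-0.0009,0.0003,0.0084],[-0.0009,0.0002,0.0084],[-0.0009,0.0003,0.0084]]
[[-0.0001,0.0001,0.0],[-0.0001,0.0001,0.0],[-0.0001,0.0001,0.0]]
end [ 0.5037 -0.2512  0.0102] [ 3.1411 -0.1296  3.1107]
```

>>> move_arm(
  jaw=[150, 150, 150, 150, 150],
  dp=[
    [-0.0009, 0.0003, 0.0084],
    [-0.0009, 0.0002, 0.0084],
    [-0.0009, 0.0003, 0.0084],
    [0, 0, 0],
    [0, 0, 0],
  ],
  rotation=[
    [0, 0, 0],
    [0, 0, 0],
    [0, 0, 0],
    [0, 0, 0],
    [0, 0, 0],
  ],
)

```text
clock: 6.5
position: [0.5032, -0.2517, 0.0092]
tool_rot: [-3.141, -0.129, 3.11]
force: [-0.2, 0.8, 12.5]
grip_width: 0.0482
```

Contact at 12 N. I'll ease up a little, release, and retreat straight up.

>>> move_arm(
  jaw=[150, 150, 110, 60, 60, 60, 60, 60, 60, 60],
  dp=[
    [0, 0, -0.001],
    [0, 0, 0],
    [0, 0, 0],
    [0, 0, 0],
    [0, 0, 0],
    [0, 0, -0.01],
    [0, 0, -0.06],
    [0, 0, -0.07],
    [0, 0, -0.075],
    [0, 0, -0.05],
  ],
  rotation=[
    [0, 0, 0],
    [0, 0, 0],
    [0, 0, 0],
    [0, 0, 0],
    [0, 0, 0],
    [0, 0, 0],
    [0, 0, 0],
    [0, -0.014, 0],
    [0, -0.014, 0],
    [0, -0.013, 0],
  ],
)

```text
clock: 7.75
position: [0.5249, -0.2523, 0.2237]
tool_rot: [-3.14, 0.003, 3.11]
force: [1.2, 0.0, -0.5]
grip_width: 0.0655
```

```bash
python3 - <<'E'
from h import *
im,cal=look("w4","orange",z=.0165,smin=120)
im,cal=look("w4b","yellow",z=.012,smin=120)
e=[np.pi,0,-.554+np.pi]; t=np.array([np.cos(e[2]),np.sin(e[2])])
rows([([.570,.0259,.19],e,8)])
E
```

```text
orange (array([ 527.2, -253.4,  248.6,  132. ]), np.float64(-0.031)) (256, 53, 131, 222)
tcp [ 0.5249 -0.2523  0.2237] [-3.1405  0.0029  3.1102] w 0.06550697087824255 t 7.75
yellow (array([ 439.8, -247.2,   45.5,   44.2]), np.float64(1.538)) (304, 67, 44, 45)
tcp [ 0.5259 -0.2533  0.2281] [-3.1388  0.0095  3.1092] w 0.06545562393426718 t 7.8
8
[[-0.0055,0.0438,0.0055],[-0.0026,0.0441,0.0054],[0.0002,0.0442,0.0055],[0.0032,0.044,0.0055],[0.006,0.0438,0.0054],[0.0088,0.0433,0.0055],[0.0116,0.0426,0.0055],[0.0144,0.0417,0.0055]]
[[-0.0,0.0003,0.0208],[-0.0,0.0003,0.0208],[-0.0,0.0003,0.0208],[-0.0,0.0003,0.0208],[-0.0,0.0003,0.0208],[-0.0,0.0003,0.0208],[-0.0,0.0003,0.0208],[-0.0,0.0003,0.0208]]
end [0.57   0.0259 0.19  ] [-3.1408 -0.0003  2.5864]
```

Yellow's visible painted part is now 45 mm long, down from 65, so orange overlaps it by about 23 mm. Next is red.

>>> move_arm(
  jaw=[60, 60, 60, 60, 60, 60, 60, 60, 60, 60],
  dp=[
    [-0.0055, 0.0438, 0.0055],
    [-0.0026, 0.0441, 0.0054],
    [0.0002, 0.0442, 0.0055],
    [0.0032, 0.044, 0.0055],
    [0.006, 0.0438, 0.0054],
    [0.0088, 0.0433, 0.0055],
    [0.0116, 0.0426, 0.0055],
    [0.0144, 0.0417, 0.0055],
    [0, 0, 0],
    [0, 0, 0],
  ],
  rotation=[
    [0, 0.0003, 0.0208],
    [0, 0.0003, 0.0208],
    [0, 0.0003, 0.0208],
    [0, 0.0003, 0.0208],
    [0, 0.0003, 0.0208],
    [0, 0.0003, 0.0208],
    [0, 0.0003, 0.0208],
    [0, 0.0003, 0.0208],
    [0, 0, 0],
    [0, 0, 0],
  ],
)

```text
clock: 9.1
position: [0.5681, 0.0264, 0.1852]
tool_rot: [-3.138, -0.008, 2.588]
force: [-0.5, -0.1, 0.4]
grip_width: 0.0653
```

```bash
cat >> h.py <<'E'
def grasp(col,d=.0055):
    im,cal=look("g_"+col,col,smin=120,vmin=40)
    b=[rect(cal,b,.006) for b in blobs(im,col,smin=120,vmin=40,amin=400)]
    b=[r for r in b if 55<r[0][2]<75 and 38<r[0][3]<55][0]
    e=[np.pi,0,b[1]+np.pi]; c=b[0][:2]/1000-d*np.array([np.cos(e[2]),np.sin(e[2])])
    print(b); rows([([*c,.03],e,4),([*c,-.001],e,2)])
E
python3 - <<'E'
from h import *
grasp("red")
im=cv2.imread("pics/w4.png");cal=None
# placed orange: pixel box for the record
for b in blobs(im,"orange",amin=500,smin=150,vmin=100): print(cv2.minAreaRect(b))
E
```

```text
red (array([569.7,  26.6,  65.3,  45.3]), np.float64(-0.553)) (301, 149, 45, 63)
tcp [0.5681 0.0264 0.1852] [-3.1382 -0.0082  2.5877] w 0.06525075237738348 t 9.1
(array([569.7,  26.6,  65.3,  45.3]), np.float64(-0.553))
6
[[-0.0024,0.0006,0.0485],[-0.0023,0.0005,0.0485],[-0.0023,0.0005,0.0486],[-0.0021,0.0005,0.0485],[-0.0,-0.0,0.0194],[-0.0,-0.0001,0.0193]]
[[-0.0003,-0.0006,-0.0001],[-0.0003,-0.0006,-0.0001],[-0.0003,-0.0006,-0.0001],[-0.0003,-0.0006,-0.0001],[0.0001,-0.0001,-0.0001],[0.0001,-0.0001,-0.0001]]
end [ 0.5743  0.0237 -0.001 ] [-3.1415  0.0002  2.5887]
((322.0, 146.5), (59.0, 42.0), 90.0)
((366.45428466796875, 188.68946838378906), (94.514404296875, 242.1366729736328), 28.49563980102539)
((321.0, 56.5), (5.0, 130.0), 90.0)
```

>>> move_arm(
  jaw=[60, 60, 60, 60, 60, 60, 60, 60, 60],
  dp=[
    [-0.0024, 0.0006, 0.0485],
    [-0.0023, 0.0005, 0.0485],
    [-0.0023, 0.0005, 0.0486],
    [-0.0021, 0.0005, 0.0485],
    [0, 0, 0.0194],
    [0, 0, 0.0193],
    [0, 0, 0],
    [0, 0, 0],
    [0, 0, 0],
  ],
  rotation=[
    [-0.0003, -0.0006, 0],
    [-0.0003, -0.0006, 0],
    [-0.0003, -0.0006, 0],
    [-0.0003, -0.0006, 0],
    [0, 0, 0],
    [0, 0, 0],
    [0, 0, 0],
    [0, 0, 0],
    [0, 0, 0],
  ],
)

```text
clock: 10.28
position: [0.5751, 0.025, -0.0002]
tool_rot: [3.14, 0.0, 2.587]
force: [0.6, 0.8, 0.2]
grip_width: 0.0654
```

>>> move_arm(
  jaw=[110, 150, 150, 150, 150, 150, 150, 150, 150],
  dp=[
    [0, 0, 0],
    [0, 0, 0],
    [0, 0, 0],
    [0, 0, 0],
    [0, 0, -0.02],
    [0, 0, -0.065],
    [0, 0, -0.075],
    [0, 0, -0.075],
    [0, 0, -0.035],
  ],
  rotation=[
    [0, 0, 0],
    [0, 0, 0],
    [0, 0, 0],
    [0, 0, 0],
    [0, 0, 0],
    [0, 0, 0],
    [0, 0, 0],
    [0, 0, 0],
    [0, 0, 0],
  ],
)

```text
clock: 11.4
position: [0.5753, 0.0246, 0.2195]
tool_rot: [3.137, 0.003, 2.587]
force: [0.1, -0.3, -0.6]
grip_width: 0.0483
```

```bash
python3 - <<'E'
from h import *
s=bot.observe(); im,cal=look("h_red","red",z=s["position"][2]+.0062,smin=120,vmin=30)
a,e=place(.0925,.006,.19);print(a); rows([(a,e,8)])
E
```

```text
red (array([570.5,  28.1,  65. ,  45.2]), np.float64(-0.552)) (270, 182, 104, 130)
tcp [0.5753 0.0246 0.2195] [3.1375 0.0029 2.587 ] w 0.04834365537158581 t 11.4
[ 0.5493 -0.2527  0.1997]
8
[[-0.0192,-0.0391,0.0033],[-0.0167,-0.0402,0.0032],[-0.0141,-0.0412,0.0031],[-0.0114,-0.042,0.0031],[-0.0087,-0.0427,0.0031],[-0.0059,-0.0432,0.0032],[-0.0032,-0.0434,0.0033],[-0.0004,-0.0435,0.0035]]
[[0.0015,0.0053,-0.0208],[0.0015,0.0053,-0.0208],[0.0015,0.0053,-0.0208],[0.0015,0.0053,-0.0208],[0.0015,0.0053,-0.0208],[0.0015,0.0053,-0.0208],[0.0015,0.0053,-0.0208],[0.0015,0.0053,-0.0208]]
end [ 0.5493 -0.2526  0.1998] [ 3.1409 -0.1299  3.1107]
```

>>> move_arm(
  jaw=[150, 150, 150, 150, 150, 150, 150, 150, 150, 150],
  dp=[
    [-0.0192, -0.0391, 0.0033],
    [-0.0167, -0.0402, 0.0032],
    [-0.0141, -0.0412, 0.0031],
    [-0.0114, -0.042, 0.0031],
    [-0.0087, -0.0427, 0.0031],
    [-0.0059, -0.0432, 0.0032],
    [-0.0032, -0.0434, 0.0033],
    [-0.0004, -0.0435, 0.0035],
    [0, 0, 0],
    [0, 0, 0],
  ],
  rotation=[
    [0.0015, 0.0053, -0.0208],
    [0.0015, 0.0053, -0.0208],
    [0.0015, 0.0053, -0.0208],
    [0.0015, 0.0053, -0.0208],
    [0.0015, 0.0053, -0.0208],
    [0.0015, 0.0053, -0.0208],
    [0.0015, 0.0053, -0.0208],
    [0.0015, 0.0053, -0.0208],
    [0, 0, 0],
    [0, 0, 0],
  ],
)

```text
clock: 12.7
position: [0.5476, -0.252, 0.194]
tool_rot: [-3.141, -0.136, 3.111]
force: [-0.6, 0.7, -0.1]
grip_width: 0.0483
```

```bash
python3 - <<'E'
from h import *
im,cal=look("p_red","orange",z=.018,smin=170,vmin=90)
b,e=place(.0925,.006,.02);rows([(b,e,5)])
E
```

```text
orange (array([ 492.3, -250.8,   53.9,   44.6]), np.float64(-0.031)) (299, 120, 45, 55)
tcp [ 0.5476 -0.252   0.194 ] [-3.1412 -0.1365  3.1106] w 0.04828908453144536 t 12.7
5
[[-0.006,-0.0002,0.0406],[-0.0059,-0.0002,0.0407],[-0.0058,-0.0003,0.0406],[-0.0058,-0.0002,0.0407],[-0.0058,-0.0002,0.0406]]
[[-0.0,-0.0004,0.0],[-0.0,-0.0004,0.0],[-0.0,-0.0004,0.0],[-0.0,-0.0004,0.0],[-0.0,-0.0004,0.0]]
end [ 0.5493 -0.2526  0.0298] [-3.1413 -0.1301  3.1113]
```

View pics/p_red.png

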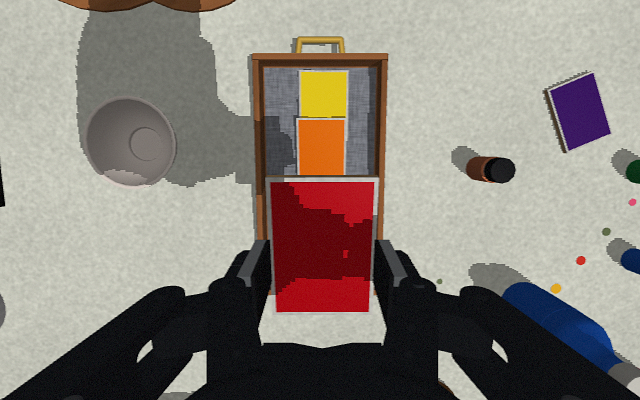

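The picture shows orange resting squarely on yellow at px (322,147), on the tray's midline, with its upper end within 1 mm of plan. I'll lower red.

>>> move_arm(
  jaw=[150, 150, 150, 150, 150, 150, 150],
  dp=[
    [-0.006, -0.0002, 0.0406],
    [-0.0059, -0.0002, 0.0407],
    [-0.0058, -0.0003, 0.0406],
    [-0.0058, -0.0002, 0.0407],
    [-0.0058, -0.0002, 0.0406],
    [0, 0, 0],
    [0, 0, 0],
  ],
  rotation=[
    [0, -0.0004, 0],
    [0, -0.0004, 0],
    [0, -0.0004, 0],
    [0, -0.0004, 0],
    [0, -0.0004, 0],
    [0, 0, 0],
    [0, 0, 0],
  ],
)

```text
clock: 13.62
position: [0.5497, -0.2534, 0.0307]
tool_rot: [-3.141, -0.129, 3.111]
force: [0.8, 0.6, 0.4]
grip_width: 0.0483
```

```bash
python3 - <<'E'
from h import *
b,e=place(.0925,.006,.0012);print(b);rows([(b,e,3)])
E
```

```text
[ 0.5493 -0.2527  0.0109]
3
[[-0.0009,0.0003,0.0082],[-0.0008,0.0004,0.0082],[-0.0009,0.0003,0.0082]]
[[-0.0001,0.0,0.0001],[-0.0001,0.0,0.0001],[-0.0001,0.0,0.0001]]
end [ 0.5493 -0.2526  0.0109] [-3.1414 -0.1294  3.1103]
```

>>> move_arm(
  jaw=[150, 150, 150, 150, 150],
  dp=[
    [-0.0009, 0.0003, 0.0082],
    [-0.0008, 0.0004, 0.0082],
    [-0.0009, 0.0003, 0.0082],
    [0, 0, 0],
    [0, 0, 0],
  ],
  rotation=[
    [0, 0, 0],
    [0, 0, 0],
    [0, 0, 0],
    [0, 0, 0],
    [0, 0, 0],
  ],
)

```text
clock: 14.25
position: [0.5486, -0.253, 0.0095]
tool_rot: [-3.141, -0.13, 3.111]
force: [-0.3, -0.8, 1.9]
grip_width: 0.0483
```

Contact is gentle at 1.9 N. I'll release, retreat, and go to violet.

>>> move_arm(
  jaw=[110, 60, 60, 60, 60, 60, 60, 60, 60],
  dp=[
    [0, 0, 0],
    [0, 0, 0],
    [0, 0, 0],
    [0, 0, -0.01],
    [0, 0, -0.06],
    [0, 0, -0.07],
    [0, 0, -0.075],
    [0, 0, -0.05],
    [0, 0, 0],
  ],
  rotation=[
    [0, 0, 0],
    [0, 0, 0],
    [0, 0, 0],
    [0, 0, 0],
    [0, 0, 0],
    [0, -0.014, 0],
    [0, -0.014, 0],
    [0, -0.013, 0],
    [0, 0, 0],
  ],
)

```text
clock: 15.38
position: [0.5709, -0.2542, 0.2244]
tool_rot: [-3.139, 0.004, 3.11]
force: [-0.3, -0.0, 0.3]
grip_width: 0.0655
```

```bash
python3 - <<'E'
from h import *
im,cal=look("a_red","red",z=.018,smin=120,vmin=40)
im,cal=look("a_red2","orange",z=.018,smin=170,vmin=90)
e=[np.pi,0,.36+np.pi]
rows([([.4645,.018,.19],e,8)])
E
```

```text
red (array([ 543.6, -252.3,   63.7,   45.1]), np.float64(-0.03)) (302, 117, 43, 60)
tcp [ 0.5709 -0.2542  0.2244] [-3.1392  0.0042  3.1104] w 0.06546387273598715 t 15.375
orange (array([ 486.7, -250.8,   45. ,   43.2]), np.float64(1.54)) (300, 71, 45, 45)
tcp [ 0.5703 -0.2537  0.2222] [-3.1401  0.0009  3.1107] w 0.0651592028271485 t 15.425
8
[[0.0177,0.0419,0.0048],[0.0157,0.0427,0.0048],[0.0136,0.0434,0.0048],[0.0115,0.044,0.0048],[0.0093,0.0445,0.0048],[0.0071,0.0449,0.0048],[0.005,0.0453,0.0047],[0.0027,0.0454,0.0048]]
[[-0.0,-0.0001,-0.0155],[-0.0,-0.0001,-0.0155],[-0.0,-0.0001,-0.0155],[-0.0,-0.0001,-0.0155],[-0.0,-0.0001,-0.0155],[-0.0,-0.0001,-0.0155],[-0.0,-0.0001,-0.0155],[-0.0,-0.0001,-0.0155]]
end [0.4645 0.018  0.19  ] [-3.1409  0.0008 -2.7826]
```

Red is within 1 mm of plan, and orange shows 43–45 mm of its length. On to violet.

>>> move_arm(
  jaw=[60, 60, 60, 60, 60, 60, 60, 60, 60, 60],
  dp=[
    [0.0177, 0.0419, 0.0048],
    [0.0157, 0.0427, 0.0048],
    [0.0136, 0.0434, 0.0048],
    [0.0115, 0.044, 0.0048],
    [0.0093, 0.0445, 0.0048],
    [0.0071, 0.0449, 0.0048],
    [0.005, 0.0453, 0.0047],
    [0.0027, 0.0454, 0.0048],
    [0, 0, 0],
    [0, 0, 0],
  ],
  rotation=[
    [0, 0, -0.0155],
    [0, 0, -0.0155],
    [0, 0, -0.0155],
    [0, 0, -0.0155],
    [0, 0, -0.0155],
    [0, 0, -0.0155],
    [0, 0, -0.0155],
    [0, 0, -0.0155],
    [0, 0, 0],
    [0, 0, 0],
  ],
)

```text
clock: 16.73
position: [0.4645, 0.0175, 0.1892]
tool_rot: [3.141, -0.003, -2.783]
force: [0.0, 0.4, 0.1]
grip_width: 0.0657
```

```bash
python3 - <<'E'
from h import *
grasp("violet")
E
```

```text
violet (array([463.6,  18.8,  64.9,  44.5]), np.float64(0.364)) (301, 146, 44, 62)
tcp [0.4645 0.0175 0.1892] [ 3.1415 -0.0032 -2.7831] w 0.06571424858955756 t 16.725
(array([463.6,  18.8,  64.9,  44.5]), np.float64(0.364))
6
[[-0.0017,0.0006,0.0498],[-0.0017,0.0006,0.0498],[-0.0017,0.0005,0.0498],[-0.0016,0.0006,0.0498],[-0.0,0.0,0.0194],[-0.0,0.0,0.0193]]
[[0.0,-0.0002,-0.0005],[0.0,-0.0002,-0.0005],[0.0,-0.0002,-0.0005],[0.0,-0.0002,-0.0005],[0.0,-0.0001,0.0],[0.0,-0.0001,0.0]]
end [ 0.4687  0.0207 -0.001 ] [ 3.1416  0.0003 -2.7775]
```

>>> move_arm(
  jaw=[60, 60, 60, 60, 60, 60, 60, 60, 60],
  dp=[
    [-0.0017, 0.0006, 0.0498],
    [-0.0017, 0.0006, 0.0498],
    [-0.0017, 0.0005, 0.0498],
    [-0.0016, 0.0006, 0.0498],
    [0, 0, 0.0194],
    [0, 0, 0.0193],
    [0, 0, 0],
    [0, 0, 0],
    [0, 0, 0],
  ],
  rotation=[
    [0, 0, -0.0005],
    [0, 0, -0.0005],
    [0, 0, -0.0005],
    [0, 0, -0.0005],
    [0, 0, 0],
    [0, 0, 0],
    [0, 0, 0],
    [0, 0, 0],
    [0, 0, 0],
  ],
)

```text
clock: 17.9
position: [0.4691, 0.0214, 0.0002]
tool_rot: [-3.141, -0.001, -2.777]
force: [-0.3, 0.4, 0.4]
grip_width: 0.0652
```

>>> move_arm(
  jaw=[110, 150, 150, 150, 150, 150, 150, 150, 150],
  dp=[
    [0, 0, 0],
    [0, 0, 0],
    [0, 0, 0],
    [0, 0, 0],
    [0, 0, -0.02],
    [0, 0, -0.065],
    [0, 0, -0.075],
    [0, 0, -0.075],
    [0, 0, -0.035],
  ],
  rotation=[
    [0, 0, 0],
    [0, 0, 0],
    [0, 0, 0],
    [0, 0, 0],
    [0, 0, 0],
    [0, 0, 0],
    [0, 0, 0],
    [0, 0, 0],
    [0, 0, 0],
  ],
)

```text
clock: 19.02
position: [0.4695, 0.0216, 0.2195]
tool_rot: [-3.141, 0.002, -2.777]
force: [-0.1, -0.3, -0.2]
grip_width: 0.0483
```

```bash
python3 - <<'E'
from h import *
s=bot.observe(); im,cal=look("h_v","violet",z=s["position"][2]+.0062,smin=110,vmin=20)
b=blobs(im,"violet",smin=110,vmin=20,amin=4000)[0]; r=rect(cal,b,s["position"][2]+.0062)[0][:2]/1000
print("in tool",R.from_euler("xyz",s["tool_rot"]).inv().apply(np.r_[r-s["position"][:2],0]))
a,e=place(.1386,.006,.19);print(a); rows([(a,e,9)])
E
```

```text
violet (array([463.2,  19.6,  64.7,  44.8]), np.float64(0.368)) (271, 180, 103, 130)
tcp [0.4695 0.0216 0.2195] [-3.1406  0.0024 -2.7766] w 0.04826920645789475 t 19.025
in tool [ 0.0066  0.0004 -0.    ]
[ 0.5953 -0.2541  0.1997]
9
[[-0.0025,-0.042,0.0031],[-0.0044,-0.0418,0.0029],[-0.0063,-0.0416,0.0028],[-0.0082,-0.0413,0.0025],[-0.01,-0.0409,0.0023],[-0.0118,-0.0404,0.0019],[-0.0136,-0.0399,0.0017],[-0.0153,-0.0392,0.0014],[-0.0171,-0.0385,0.001]]
[[-0.0009,0.0047,0.014],[-0.0009,0.0047,0.014],[-0.0009,0.0047,0.014],[-0.0009,0.0047,0.014],[-0.0009,0.0047,0.014],[-0.0009,0.0047,0.014],[-0.0009,0.0047,0.014],[-0.0009,0.0047,0.014],[-0.0009,0.0047,0.014]]
end [ 0.5953 -0.2541  0.1998] [-3.1407 -0.1294  3.1101]
```

>>> move_arm(
  jaw=[150, 150, 150, 150, 150, 150, 150, 150, 150, 150],
  dp=[
    [-0.0025, -0.042, 0.0031],
    [-0.0044, -0.0418, 0.0029],
    [-0.0063, -0.0416, 0.0028],
    [-0.0082, -0.0413, 0.0025],
    [-0.01, -0.0409, 0.0023],
    [-0.0118, -0.0404, 0.0019],
    [-0.0136, -0.0399, 0.0017],
    [-0.0153, -0.0392, 0.0014],
    [-0.0171, -0.0385, 0.001],
    [0, 0, 0],
  ],
  rotation=[
    [-0.0009, 0.0047, 0.014],
    [-0.0009, 0.0047, 0.014],
    [-0.0009, 0.0047, 0.014],
    [-0.0009, 0.0047, 0.014],
    [-0.0009, 0.0047, 0.014],
    [-0.0009, 0.0047, 0.014],
    [-0.0009, 0.0047, 0.014],
    [-0.0009, 0.0047, 0.014],
    [-0.0009, 0.0047, 0.014],
    [0, 0, 0],
  ],
)

```text
clock: 20.32
position: [0.5935, -0.2564, 0.1929]
tool_rot: [-3.139, -0.137, 3.107]
force: [-0.4, 1.3, -0.2]
grip_width: 0.0484
```

>>> move_arm(
  jaw=[150],
  dp=[
    [0, 0, 0],
  ],
  rotation=[
    [0, 0, 0],
  ],
)

```text
clock: 20.45
position: [0.5935, -0.2535, 0.1933]
tool_rot: [-3.14, -0.136, 3.111]
force: [-0.1, -0.2, -0.3]
grip_width: 0.0486
```

```bash
python3 - <<'E'
from h import *
b,e=place(.1386,.0063,.02);rows([(b,e,5)])
E
```

```text
5
[[-0.0061,-0.0001,0.0404],[-0.006,-0.0001,0.0405],[-0.006,-0.0001,0.0404],[-0.0059,-0.0001,0.0405],[-0.0059,-0.0001,0.0405]]
[[-0.0001,-0.0004,0.0],[-0.0001,-0.0004,0.0],[-0.0001,-0.0004,0.0],[-0.0001,-0.0004,0.0],[-0.0001,-0.0004,0.0]]
end [ 0.5956 -0.2541  0.0297] [ 3.1412 -0.1301  3.1109]
```

>>> move_arm(
  jaw=[150, 150, 150, 150, 150, 150, 150],
  dp=[
    [-0.0061, 0, 0.0404],
    [-0.006, 0, 0.0405],
    [-0.006, 0, 0.0404],
    [-0.0059, 0, 0.0405],
    [-0.0059, 0, 0.0405],
    [0, 0, 0],
    [0, 0, 0],
  ],
  rotation=[
    [0, -0.0004, 0],
    [0, -0.0004, 0],
    [0, -0.0004, 0],
    [0, -0.0004, 0],
    [0, -0.0004, 0],
    [0, 0, 0],
    [0, 0, 0],
  ],
)

```text
clock: 21.32
position: [0.5966, -0.2543, 0.0311]
tool_rot: [-3.139, -0.129, 3.111]
force: [0.1, 0.5, 0.5]
grip_width: 0.0482
```

```bash
python3 - <<'E'
from h import *
b,e=place(.1386,.0063,.0014);print(b);rows([(b,e,3)])
E
```

```text
[ 0.5956 -0.2541  0.0111]
3
[[-0.0007,0.0001,0.0083],[-0.0006,0.0001,0.0083],[-0.0007,0.0001,0.0083]]
[[-0.0002,0.0001,0.0],[-0.0002,0.0001,0.0],[-0.0002,0.0001,0.0]]
end [ 0.5956 -0.2541  0.0111] [-3.1414 -0.1295  3.1107]
```

>>> move_arm(
  jaw=[150, 150, 150, 150, 150],
  dp=[
    [-0.0007, 0, 0.0083],
    [-0.0006, 0, 0.0083],
    [-0.0007, 0, 0.0083],
    [0, 0, 0],
    [0, 0, 0],
  ],
  rotation=[
    [0, 0, 0],
    [0, 0, 0],
    [0, 0, 0],
    [0, 0, 0],
    [0, 0, 0],
  ],
)

```text
clock: 21.95
position: [0.5948, -0.2545, 0.0093]
tool_rot: [-3.14, -0.13, 3.11]
force: [0.2, 0.2, 0.2]
grip_width: 0.0484
```

>>> move_arm(
  jaw=[110, 60, 60, 60, 60, 60, 60, 60, 60],
  dp=[
    [0, 0, 0],
    [0, 0, 0],
    [0, 0, 0],
    [0, 0, -0.01],
    [0, 0, -0.06],
    [0, 0, -0.07],
    [0, 0, -0.075],
    [0, 0, -0.05],
    [0, 0, 0],
  ],
  rotation=[
    [0, 0, 0],
    [0, 0, 0],
    [0, 0, 0],
    [0, 0, 0],
    [0, 0, 0],
    [0, -0.014, 0],
    [0, -0.014, 0],
    [0, -0.013, 0],
    [0, 0, 0],
  ],
)

```text
clock: 23.08
position: [0.6173, -0.2556, 0.2247]
tool_rot: [-3.138, 0.005, 3.11]
force: [-0.1, -0.0, -0.1]
grip_width: 0.0654
```

```bash
python3 - <<'E'
from h import *
s=bot.observe()
for c,z,k in (("violet",.018,dict(smin=100,vmin=30)),("red",.018,dict(smin=120,vmin=40)),("orange",.018,dict(smin=170,vmin=90)),("yellow",.012,{})): im,cal=look("a_v",c,z=z,**k)
rows([([.5,-.26,.24],[np.pi,0,3.11],2)])
E
```

```text
violet (array([ 588.5, -253.8,   62.5,   44.9]), np.float64(-0.031)) (302, 116, 43, 59)
tcp [ 0.6173 -0.2556  0.2247] [-3.1379  0.0052  3.1098] w 0.06539671621208819 t 23.075
red (array([ 532.7, -251.9,   44.9,   42.1]), np.float64(1.54)) (301, 71, 44, 44)
tcp [ 0.6166 -0.2551  0.2223] [-3.1389  0.0016  3.1102] w 0.06571765560343498 t 23.125
orange (array([ 487.2, -250.7,   45. ,   43.4]), np.float64(1.539)) (299, 21, 47, 49)
tcp [ 0.6162 -0.2547  0.2207] [-3.1396 -0.0008  3.1105] w 0.06566746648221845 t 23.175
yellow (array([ 453.4, -247.4,   45.2,   15.6]), np.float64(1.539)) (301, 0, 47, 19)
tcp [ 0.616  -0.2546  0.2198] [-3.14   -0.0022  3.1106] w 0.06512089319237953 t 23.225
2
[[0.0723,-0.0057,-0.0127],[0.0724,-0.0057,-0.0129]]
[[-0.0002,-0.0005,0.0001],[-0.0002,-0.0005,0.0001]]
end [ 0.5  -0.26  0.24] [-3.1414  0.0003  3.1101]
```

View pics/a_v.png

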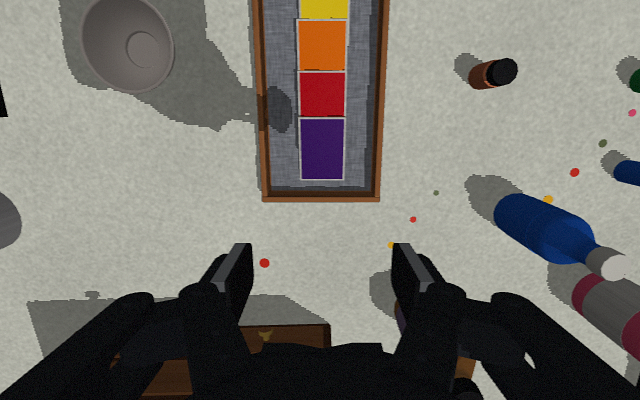

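All four panels are in a neat, square row: px (322,148) violet, (322,94) red, (322,45) orange, and yellow at the top. Now the cover.

```bash
python3 - <<'E'
from h import *
s=bot.observe(); cal=calibration("wrist"); im=cv2.imread("pics/a_v.png"); hsv=cv2.cvtColor(im,cv2.COLOR_BGR2HSV)
m=cv2.inRange(hsv,(3,100,20),(19,255,200))
for col in (280,300,320,340,360):
    r=np.where(m[185:215,col])[0]+185; print(col,r.min(),r.max(),cast(cal,[[col,r.max()+.5]],.031)[0,:2])
for row in (60,120,170):
    c=np.where(m[row,240:420])[0]+240; p=cast(cal,[[c.min()-.5,row],[c.max()+.5,row]],.031)[:,:2]; print(row,p.tolist(),p.mean(0))
rows([([.60,-.1,.22],[np.pi,0,3.05],2),([.56,.257,.22],[np.pi,0,2.99],6)])
E
```

```text
280 191 201 [ 0.6418 -0.3005]
300 191 201 [ 0.6425 -0.2789]
320 191 201 [ 0.6431 -0.2573]
340 191 201 [ 0.6438 -0.2357]
360 191 201 [ 0.6445 -0.2141]
60 [[0.4998345655263995, -0.315563711161698], [0.5037409272030934, -0.1898827240137303]] [ 0.5018 -0.2527]
120 [[0.5557591591406441, -0.31746745916601776], [0.5596269467089363, -0.19159790670251745]] [ 0.5577 -0.2545]
170 [[0.6067959011427164, -0.31867868486548745], [0.6106283565410578, -0.19263793332145082]] [ 0.6087 -0.2557]
9
[[0.0086,0.0641,-0.0004],[0.0099,0.064,-0.0003],[0.0112,0.0638,-0.0003],[0.0151,0.0733,0.0],[0.0158,0.0731,0.0001],[0.0165,0.073,-0.0],[0.0173,0.0728,0.0],[0.018,0.0727,0.0],[0.0188,0.0724,0.0001]]
[[-0.0002,-0.0003,0.0064],[-0.0002,-0.0003,0.0064],[-0.0002,-0.0003,0.0064],[0.0,-0.0,0.0032],[0.0,-0.0,0.0032],[0.0,-0.0,0.0032],[0.0,-0.0,0.0032],[0.0,-0.0,0.0032],[0.0,-0.0,0.0032]]
end [0.56  0.257 0.22 ] [ 3.1412 -0.      2.9901]
```

>>> move_arm(
  jaw=[60, 60, 60, 60, 60, 60, 60, 60, 60, 60],
  dp=[
    [0.0086, 0.0641, 0],
    [0.0099, 0.064, 0],
    [0.0112, 0.0638, 0],
    [0.0151, 0.0733, 0],
    [0.0158, 0.0731, 0],
    [0.0165, 0.073, 0],
    [0.0173, 0.0728, 0],
    [0.018, 0.0727, 0],
    [0.0188, 0.0724, 0],
    [0, 0, 0],
  ],
  rotation=[
    [0, 0, 0.0064],
    [0, 0, 0.0064],
    [0, 0, 0.0064],
    [0, 0, 0.0032],
    [0, 0, 0.0032],
    [0, 0, 0.0032],
    [0, 0, 0.0032],
    [0, 0, 0.0032],
    [0, 0, 0.0032],
    [0, 0, 0],
  ],
)

```text
clock: 24.52
position: [0.5583, 0.2621, 0.2178]
tool_rot: [-3.14, -0.004, 2.997]
force: [0.4, -1.4, -0.2]
grip_width: 0.0654
```

>>> move_arm(
  jaw=[60],
  dp=[
    [0, 0, 0],
  ],
  rotation=[
    [0, 0, 0],
  ],
)

```text
clock: 24.65
position: [0.5602, 0.2563, 0.2183]
tool_rot: [-3.138, -0.002, 2.99]
force: [0.2, -1.1, -1.0]
grip_width: 0.0656
```

```bash
python3 - <<'E'
from h import *
s=bot.observe(); cal=calibration("wrist"); im=grab_frame("wrist"); cv2.imwrite("pics/cov.png",im)
print(s["position"],s["tool_rot"])
hsv=cv2.cvtColor(im,cv2.COLOR_BGR2HSV)
m=cv2.inRange(hsv,(0,80,10),(25,255,255)); m[250:]=0
cs,_=cv2.findContours(m,cv2.RETR_EXTERNAL,cv2.CHAIN_APPROX_NONE)
for c in cs:
    if cv2.contourArea(c)>150: print("ext",cv2.boundingRect(c),rect(cal,c,.010),"hdl",rect(cal,c,.034))
m2=cv2.inRange(hsv,(5,70,90),(25,255,255)); m2[250:]=0
cs,_=cv2.findContours(m2,cv2.RETR_LIST,cv2.CHAIN_APPROX_NONE)
for c in cs:
    if cv2.contourArea(c)>80: print("light",cv2.boundingRect(c),rect(cal,c,.034))
E
```

```text
[0.5602 0.2563 0.2183] [-3.1379 -0.0021  2.9901]
ext (0, 170, 40, 28) (array([519.3, -85.5,  48.6,  26.2]), np.float64(-1.478)) hdl (array([517.5, -61.3,  45.3,  24.4]), np.float64(-1.478))
ext (314, 142, 22, 63) (array([561.6, 258.8,  70.7,  23.2]), np.float64(-0.14)) hdl (array([556.9, 259.4,  65.8,  21.6]), np.float64(-0.14))
ext (258, 53, 134, 197) (array([545.3, 261.1, 216. , 136.1]), np.float64(-0.151)) hdl (array([541.7, 261.6, 201.1, 126.8]), np.float64(-0.151))
light (314, 142, 22, 63) (array([556.9, 259.6,  65.8,  21.4]), np.float64(-0.142))
```

View pics/cov.png

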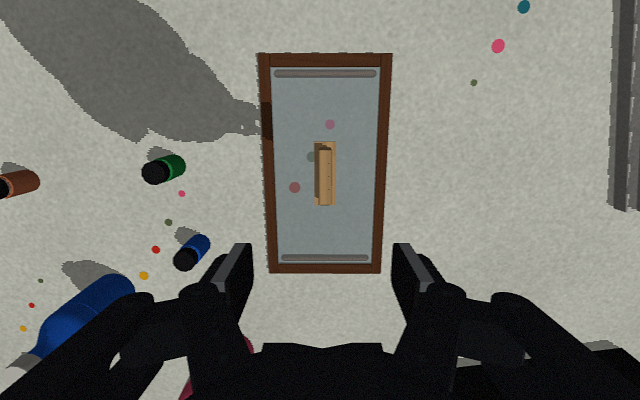

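The cover fills px columns 258–392 and rows 53–272, with the handle at (325,173). I'll refit the whole frame outline.

```bash
python3 - <<'E'
from h import *
cal=calibration("wrist"); im=cv2.imread("pics/cov.png")
hsv=cv2.cvtColor(im,cv2.COLOR_BGR2HSV)
m=cv2.inRange(hsv,(0,80,10),(25,255,255)); m[285:]=0; m[:,:245]=0; m[:,400:]=0
c=max(cv2.findContours(m,cv2.RETR_EXTERNAL,cv2.CHAIN_APPROX_NONE)[0],key=cv2.contourArea)
r=rect(cal,c,.010); print(r)
e=[np.pi,0,r[1]+np.pi]; x,y=r[0][:2]/1000
rows([([x,y,.06],e,3),([x,y,.015],e,3)])
E
```

```text
(array([561.6, 258. , 248. , 136.2]), np.float64(-0.152))
6
[[-0.0004,0.0013,0.0661],[-0.0004,0.0012,0.0661],[-0.0003,0.0012,0.0661],[0.0,-0.0,0.0187],[0.0,-0.0,0.0188],[0.0,-0.0001,0.0187]]
[[-0.0004,-0.0002,-0.0001],[-0.0004,-0.0002,-0.0001],[-0.0004,-0.0002,-0.0001],[0.0,0.0,0.0],[0.0,0.0,0.0],[0.0,0.0,0.0]]
end [0.5616 0.258  0.015 ] [3.1413 0.0002 2.9898]
```

>>> move_arm(
  jaw=[60, 60, 60, 60, 60, 60, 60, 60],
  dp=[
    [-0.0004, 0.0013, 0.0661],
    [-0.0004, 0.0012, 0.0661],
    [-0.0003, 0.0012, 0.0661],
    [0, 0, 0.0187],
    [0, 0, 0.0188],
    [0, 0, 0.0187],
    [0, 0, 0],
    [0, 0, 0],
  ],
  rotation=[
    [-0.0004, 0, 0],
    [-0.0004, 0, 0],
    [-0.0004, 0, 0],
    [0, 0, 0],
    [0, 0, 0],
    [0, 0, 0],
    [0, 0, 0],
    [0, 0, 0],
  ],
  squeeze=60,
)

```text
clock: 25.7
position: [0.562, 0.2597, 0.0166]
tool_rot: [3.139, 0.0, 2.99]
force: [-0.2, 0.6, -0.1]
grip_width: 0.0652
```

>>> move_arm(
  jaw=[120, 180, 240, 240, 240, 240, 240],
  dp=[
    [0, 0, 0],
    [0, 0, 0],
    [0, 0, 0],
    [0, 0, 0],
    [0, 0, 0],
    [0, 0, 0],
    [0, 0, 0],
  ],
  rotation=[
    [0, 0, 0],
    [0, 0, 0],
    [0, 0, 0],
    [0, 0, 0],
    [0, 0, 0],
    [0, 0, 0],
    [0, 0, 0],
  ],
)

```text
clock: 26.58
position: [0.5617, 0.2596, 0.0162]
tool_rot: [3.14, -0.001, 2.99]
force: [-0.5, -0.0, 6.5]
grip_width: 0.0125
```

```bash
python3 - <<'E'
from h import *
rows([([.5617,.2596,.04],[np.pi,0,2.99],2),([.5617,.2596,.22],[np.pi,0,2.99],5),([.523,-.2534,.22],[np.pi,0,np.pi-.03],13)])
E
```

```text
20
[[0.0,0.0,-0.0149],[0.0,0.0001,-0.0148],[0.0,-0.0,-0.045],[0.0,-0.0,-0.045],[0.0,-0.0,-0.045],[0.0,-0.0,-0.045],[0.0,-0.0,-0.045],[-0.0038,-0.0493,-0.0],[-0.0033,-0.0494,-0.0],[-0.0028,-0.0494,-0.0],[-0.0024,-0.0494,-0.0],[-0.0019,-0.0494,-0.0],[-0.0015,-0.0495,-0.0],[-0.001,-0.0494,-0.0],[-0.0005,-0.0495,-0.0],[-0.0,-0.0494,-0.0],[0.0004,-0.0495,-0.0001],[0.0009,-0.0495,0.0],[0.0013,-0.0494,0.0],[0.0018,-0.0495,0.0]]
[[0.0003,-0.0001,-0.0],[0.0003,-0.0001,-0.0],[0.0,0.0,-0.0],[0.0,0.0,-0.0],[0.0,0.0,-0.0],[0.0,0.0,-0.0],[0.0,0.0,-0.0],[0.0,0.0,-0.003],[0.0,0.0,-0.003],[0.0,0.0,-0.003],[0.0,0.0,-0.003],[0.0,0.0,-0.003],[0.0,0.0,-0.003],[0.0,0.0,-0.003],[0.0,0.0,-0.003],[0.0,0.0,-0.003],[0.0,0.0,-0.003],[0.0,0.0,-0.003],[0.0,0.0,-0.003],[0.0,0.0,-0.003]]
end [ 0.523  -0.2534  0.22  ] [3.1415 0.     3.1124]
```

>>> move_arm(
  jaw=[240, 240, 240, 240, 240, 240, 240, 240],
  dp=[
    [0, 0, -0.0149],
    [0, 0, -0.0148],
    [0, 0, -0.045],
    [0, 0, -0.045],
    [0, 0, -0.045],
    [0, 0, -0.045],
    [0, 0, -0.045],
    [0, 0, 0],
  ],
  rotation=[
    [0, 0, 0],
    [0, 0, 0],
    [0, 0, 0],
    [0, 0, 0],
    [0, 0, 0],
    [0, 0, 0],
    [0, 0, 0],
    [0, 0, 0],
  ],
)

```text
clock: 27.58
position: [0.5628, 0.2596, 0.223]
tool_rot: [3.137, 0.003, 2.99]
force: [-0.3, 0.1, -3.5]
grip_width: 0.0125
```

```bash
cat >> h.py <<'E'
def held():
    s=bot.observe(); cal=calibration("wrist"); im=grab_frame("wrist"); cv2.imwrite("pics/held%d.png"%(s["clock"]*100),im)
    hsv=cv2.cvtColor(im,cv2.COLOR_BGR2HSV)
    m=cv2.inRange(hsv,(0,60,8),(25,255,110))
    q=R.from_euler("xyz",s["tool_rot"]); z=s["position"][2]-.0122+.006
    print(s["position"],s["tool_rot"],s["force"],s["grip_width"])
    # frame's outer edge on both long sides, in the tool frame
    for r in range(60,240,25):
        c=np.where(m[r])[0]; c=c[(c>130)&(c<510)]
        if len(c)>4:
            P=q.inv().apply(cast(cal,[[c.min()-.5,r],[c.max()+.5,r]],z)-s["position"]); print(r,c.min(),c.max(),P[:,:2].ravel()*1000)
    return im
E
python3 - <<'E'
from h import *
im=held()
E
```

```text
[0.5628 0.2596 0.223 ] [3.1367 0.0032 2.9896] [-0.305   0.1315 -3.4857] 0.012525054542668416
60 164 479 [ 88.8094 -67.1202  88.9028  67.9959]
85 168 476 [ 78.7427 -66.7625  78.797   68.0698]
110 171 472 [ 68.2544 -66.8336  68.2682  67.6996]
135 174 470 [ 57.318  -66.9078  57.2895  68.2271]
160 177 466 [ 45.904  -66.9852  45.8315  67.8442]
185 180 463 [ 33.9804 -67.0661  33.8617  67.9213]
210 183 460 [ 21.5125 -67.1506  21.3453  68.0019]
235 186 457 [  8.4619 -67.2391   8.2439  68.0863]
```

```bash
cp pics/held*.png pics/heldv.png; ls pics
```

```text
a_red.png
a_red2.png
a_v.png
cov.png
crop.png
g_red.png
g_violet.png
h_red.png
h_v.png
held2757.png
heldv.png
p_red.png
scene0.png
top0.png
w1.png
w2.png
w2c.png
w3.png
w4.png
w4b.png
```

View pics/heldv.png

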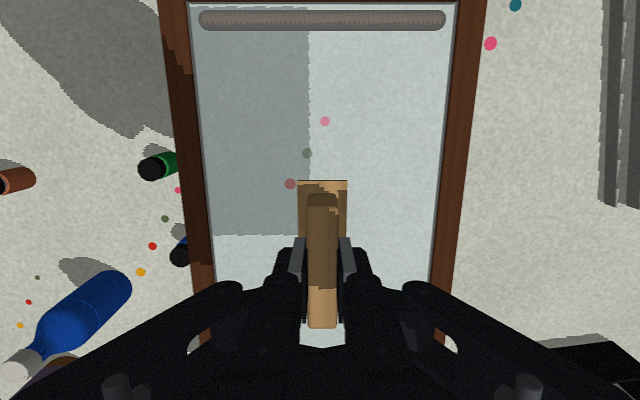

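The cover is held square and level: its frame edges are parallel to the tool axes and its centre is within 0.5 mm laterally. I'll carry it over.

>>> move_arm(
  jaw=[240, 240, 240, 240, 240, 240, 240, 240, 240],
  dp=[
    [-0.0038, -0.0493, 0],
    [-0.0033, -0.0494, 0],
    [-0.0028, -0.0494, 0],
    [-0.0024, -0.0494, 0],
    [-0.0019, -0.0494, 0],
    [-0.0015, -0.0495, 0],
    [-0.001, -0.0494, 0],
    [-0.0005, -0.0495, 0],
    [0, -0.0494, 0],
  ],
  rotation=[
    [0, 0, -0.003],
    [0, 0, -0.003],
    [0, 0, -0.003],
    [0, 0, -0.003],
    [0, 0, -0.003],
    [0, 0, -0.003],
    [0, 0, -0.003],
    [0, 0, -0.003],
    [0, 0, -0.003],
  ],
)

```text
clock: 28.75
position: [0.5341, -0.0972, 0.2181]
tool_rot: [3.14, -0.002, 3.075]
force: [0.2, -0.3, -2.1]
grip_width: 0.0129
```

>>> move_arm(
  jaw=[240, 240, 240, 240, 240, 240, 240],
  dp=[
    [0.0004, -0.0495, 0],
    [0.0009, -0.0495, 0],
    [0.0013, -0.0494, 0],
    [0.0018, -0.0495, 0],
    [0, 0, 0],
    [0, 0, 0],
    [0, 0, 0],
  ],
  rotation=[
    [0, 0, -0.003],
    [0, 0, -0.003],
    [0, 0, -0.003],
    [0, 0, -0.003],
    [0, 0, 0],
    [0, 0, 0],
    [0, 0, 0],
  ],
)

```text
clock: 29.62
position: [0.5231, -0.2528, 0.2183]
tool_rot: [3.139, -0.001, 3.114]
force: [0.0, -0.1, -2.5]
grip_width: 0.0122
```

```bash
python3 - <<'E'
from h import *
s=bot.observe();print(s["force"],s["moment"])
rows([([.523,-.2534,.10],[np.pi,0,np.pi-.03],4),([.523,-.2534,.055],[np.pi,0,np.pi-.03],3)])
E
```

```text
[ 0.0249 -0.1203 -2.526 ] [-0.0169 -0.0792  0.0269]
7
[[-0.0,-0.0003,0.037],[-0.0,-0.0002,0.037],[-0.0,-0.0002,0.0369],[0.0,-0.0002,0.037],[0.0,-0.0,0.0188],[0.0,-0.0,0.0187],[0.0,-0.0,0.0188]]
[[0.0002,-0.0001,0.0002],[0.0002,-0.0001,0.0002],[0.0002,-0.0001,0.0002],[0.0002,-0.0001,0.0002],[-0.0,0.0,-0.0],[-0.0,0.0,-0.0],[-0.0,0.0,-0.0]]
end [ 0.523  -0.2534  0.055 ] [-3.1415  0.0001  3.1112]
```

>>> move_arm(
  jaw=[240, 240, 240, 240, 240, 240, 240, 240, 240, 240],
  dp=[
    [0, -0.0003, 0.037],
    [0, -0.0002, 0.037],
    [0, -0.0002, 0.0369],
    [0, -0.0002, 0.037],
    [0, 0, 0.0188],
    [0, 0, 0.0187],
    [0, 0, 0.0188],
    [0, 0, 0],
    [0, 0, 0],
    [0, 0, 0],
  ],
  rotation=[
    [0.0002, -0.0001, 0.0002],
    [0.0002, -0.0001, 0.0002],
    [0.0002, -0.0001, 0.0002],
    [0.0002, -0.0001, 0.0002],
    [0, 0, 0],
    [0, 0, 0],
    [0, 0, 0],
    [0, 0, 0],
    [0, 0, 0],
    [0, 0, 0],
  ],
)

```text
clock: 30.88
position: [0.5234, -0.2547, 0.0559]
tool_rot: [-3.141, 0.002, 3.11]
force: [0.4, 0.1, -3.0]
grip_width: 0.0125
```

```bash
python3 - <<'E'
from h import *
held()
rows([([.523,-.2534,.0445],[np.pi,0,np.pi-.03],4)])
E
```

```text
[ 0.5234 -0.2547  0.0559] [-3.1406  0.0016  3.1098] [ 0.4334  0.1138 -2.9653] 0.012456999499247978
60 165 479 [ 88.8207 -66.9348  88.8062  67.8779]
85 168 476 [ 78.7163 -66.9959  78.7172  67.9438]
110 171 473 [ 68.1915 -67.0595  68.2085  68.0125]
135 174 470 [ 57.2195 -67.1259  57.2534  68.0841]
160 177 466 [ 45.7711 -67.1951  45.8225  67.6944]
185 180 463 [ 33.8148 -67.2674  33.8845  67.7621]
210 184 460 [ 21.3161 -66.8559  21.4049  67.8329]
235 187 457 [  8.2368 -66.9237   8.3457  67.907 ]
4
[[0.0001,0.0004,0.0035],[0.0001,0.0004,0.0036],[0.0001,0.0004,0.0035],[0.0001,0.0004,0.0035]]
[[-0.0001,0.0001,-0.0001],[-0.0001,0.0001,-0.0001],[-0.0001,0.0001,-0.0001],[-0.0001,0.0001,-0.0001]]
end [ 0.523  -0.2534  0.0445] [3.1413 0.0002 3.111 ]
```

>>> move_arm(
  jaw=[240, 240, 240, 240, 240, 240],
  dp=[
    [0, 0.0004, 0.0035],
    [0, 0.0004, 0.0036],
    [0, 0.0004, 0.0035],
    [0, 0.0004, 0.0035],
    [0, 0, 0],
    [0, 0, 0],
  ],
  rotation=[
    [0, 0, 0],
    [0, 0, 0],
    [0, 0, 0],
    [0, 0, 0],
    [0, 0, 0],
    [0, 0, 0],
  ],
)

```text
clock: 31.68
position: [0.5231, -0.2533, 0.044]
tool_rot: [-3.141, 0.001, 3.11]
force: [-0.2, 0.2, -2.6]
grip_width: 0.0128
```

No contact, although the battens are already below rim height, so it fits. I'll lower the last millimetre.

>>> move_arm(
  jaw=[240, 240, 240],
  dp=[
    [0, 0, 0.001],
    [0, 0, 0],
    [0, 0, 0],
  ],
  rotation=[
    [0, 0, 0],
    [0, 0, 0],
    [0, 0, 0],
  ],
)

```text
clock: 32.05
position: [0.5231, -0.2534, 0.0433]
tool_rot: [-3.141, 0.001, 3.11]
force: [-0.1, -0.0, -0.0]
grip_width: 0.0123
```

The force reads 0, so the weight is on the rim. I'll release slowly and retreat.

>>> move_arm(
  jaw=[220, 180, 120, 60, 60, 60, 60, 60, 60, 60],
  dp=[
    [0, 0, 0],
    [0, 0, 0],
    [0, 0, 0],
    [0, 0, 0],
    [0, 0, -0.01],
    [0, 0, -0.03],
    [0, 0, -0.06],
    [0, 0, -0.07],
    [0, 0, -0.07],
    [0, 0, 0],
  ],
  rotation=[
    [0, 0, 0],
    [0, 0, 0],
    [0, 0, 0],
    [0, 0, 0],
    [0, 0, 0],
    [0, 0, 0],
    [0, 0, 0],
    [0, 0, 0],
    [0, 0, 0],
    [0, 0, 0],
  ],
)

```text
clock: 33.3
position: [0.5245, -0.254, 0.24]
tool_rot: [-3.139, 0.008, 3.11]
force: [0.4, 0.4, -0.8]
grip_width: 0.0654
```

>>> move_arm(
  jaw=[60, 60, 60, 60, 60],
  dp=[
    [-0.01, 0.06, -0.02],
    [-0.01, 0.07, -0.02],
    [0, 0.07, 0],
    [0, 0.07, 0],
    [0, 0, 0],
  ],
  rotation=[
    [0, 0, 0],
    [0, 0, 0],
    [0, 0, 0],
    [0, 0, 0],
    [0, 0, 0],
  ],
)

```text
clock: 33.92
position: [0.5455, -0.0331, 0.2668]
tool_rot: [3.141, 0.0, 3.116]
force: [0.8, -0.1, 0.4]
grip_width: 0.0655
```

```bash
python3 - <<'E'
from h import *
s=bot.observe();print(s["position"],s["clock"],s["grip_width"])
t=grab_frame("top"); sc=grab_frame("scene"); cv2.imwrite("pics/tf.png",t); cv2.imwrite("pics/sf.png",sc)
a=cv2.resize(t[150:310,370:530],(560,560),interpolation=3)
b=cv2.resize(sc[90:230,190:350],(640,560),interpolation=3)
cv2.imwrite("pics/fin.png",cv2.resize(np.hstack([a,b]),(800,374)))
ct=calibration("top");hsv=cv2.cvtColor(t,cv2.COLOR_BGR2HSV)
m=cv2.inRange(hsv,(0,70,20),(20,255,140)); m[:,450:]=0;m[:,:375]=0;m[:170]=0
c=max(cv2.findContours(m,cv2.RETR_EXTERNAL,cv2.CHAIN_APPROX_NONE)[0],key=cv2.contourArea);print(rect(ct,c,.037))
t0=cv2.imread("pics/top0.png")
for n,(x,y) in dict(va=(283,203),vb=(285,240),vc=(350,243),sq=(330,182),bowl=(487,257),pink=(284,140),grey=(369,138)).items():
    print(n,cv2.absdiff(t0,t)[y-12:y+12,x-12:x+12].mean().round(2))
E
```

```text
[ 0.5455 -0.0331  0.2668] 33.925 0.06546323038980217
(array([ 277. , -300.1,  142.6,   44.1]), np.float64(-0.07))
va 13.23
vb 14.02
vc 54.53
sq 47.4
bowl 14.81
pink 8.95
grey 43.75
```

View pics/fin.png

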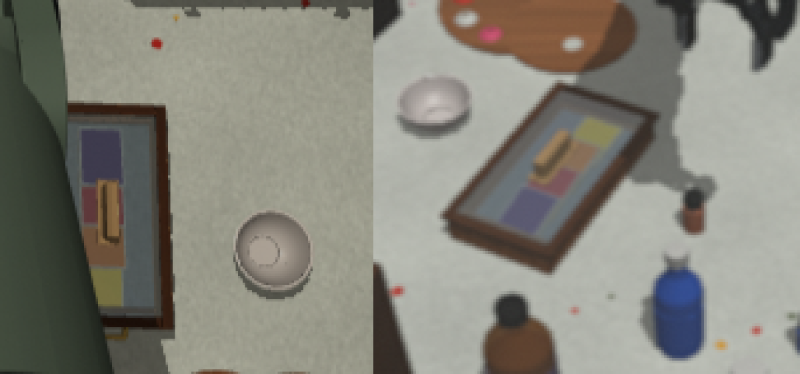

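In the crops the cover sits on the tray with all four panels visible through the pane. The arm hides half of the top view, so I'll move it away and check numerically.

>>> move_arm(
  jaw=[60, 60, 60, 60, 60, 60, 60, 60],
  dp=[
    [0, 0.07, 0],
    [0, 0.07, 0],
    [0, 0.07, 0],
    [0, 0.07, 0],
    [0, 0.07, 0],
    [0, 0.07, 0],
    [0, 0, 0],
    [0, 0, 0],
  ],
  rotation=[
    [0, 0, 0],
    [0, 0, 0],
    [0, 0, 0],
    [0, 0, 0],
    [0, 0, 0],
    [0, 0, 0],
    [0, 0, 0],
    [0, 0, 0],
  ],
)

```text
clock: 35.02
position: [0.557, 0.2965, 0.2664]
tool_rot: [-3.14, 0.0, 3.108]
force: [0.7, -1.0, 0.6]
grip_width: 0.0653
```

```bash
python3 - <<'E'
from h import *
t=grab_frame("top"); cv2.imwrite("pics/tf2.png",t)
ct=calibration("top"); t0=cv2.imread("pics/top0.png")
hsv=cv2.cvtColor(t,cv2.COLOR_BGR2HSV)
m=cv2.inRange(hsv,(0,70,15),(20,255,140)); m[:,450:]=0;m[:,:375]=0;m[:170]=0;m[294:]=0
c=max(cv2.findContours(m,cv2.RETR_EXTERNAL,cv2.CHAIN_APPROX_NONE)[0],key=cv2.contourArea);print(cv2.boundingRect(c),rect(ct,c,.037))
for n,(x,y) in dict(va=(283,203),vb=(285,240),vc=(350,243),sq=(330,182),bowl=(487,257),pink=(284,140),grey=(369,138)).items():
    g=[cv2.cvtColor(i,cv2.COLOR_BGR2GRAY)[y-16:y+16,x-16:x+16].astype(np.float32) for i in (t0,t)]
    print(n,cv2.phaseCorrelate(*g))
a=[cast(ct,[(cv2.moments(b)["m10"]/cv2.moments(b)["m00"],cv2.moments(b)["m01"]/cv2.moments(b)["m00"])],.015)[0] for c in("violet",) for b in blobs(t,c,50,30)[:2]]
cv2.imwrite("pics/fin2.png",np.hstack([cv2.resize(t[150:310,240:520],None,fx=2.8,fy=2.8,interpolation=3)]))
E
```

```text
(389, 194, 55, 98) (array([ 520.5, -252.8,  252.8,  138.4]), np.float64(-0.034))
va ((0.05907852221257848, -0.03489643946434384), 0.9888021904043853)
vb ((-0.0027702496553416722, -0.24458512693134793), 0.6870887149125338)
vc ((0.02446357097312557, 0.011868198951562547), 0.991252020583488)
sq ((-0.0074770323256352356, 0.03566942304492393), 1.0161596189718693)
bowl ((-0.008466272313729206, -0.008376998420835946), 0.9887894329149276)
pink ((0.0024042267175996557, 0.06508319151510022), 1.0014064274728298)
grey ((0.007810817581875185, -0.003412966805331763), 0.9877144442871213)
```

View pics/fin2.png

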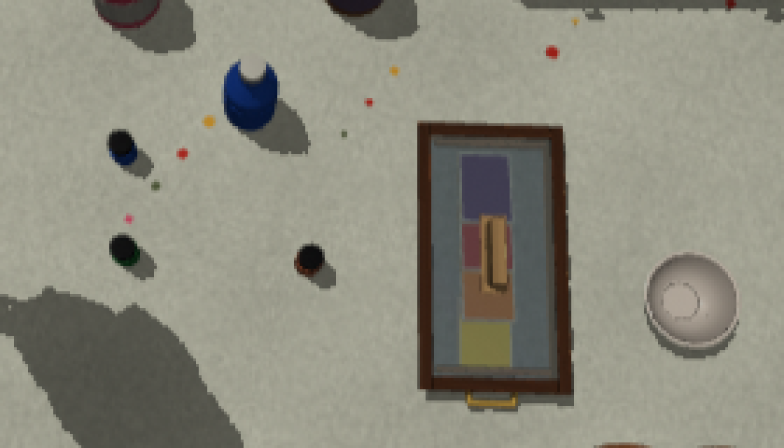

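The cover is seated, centred and in line with the tray. The row shows yellow, orange, red and violet in order, and the bystanders haven't moved. Handing in.

```bash
python3 -c "
from workcell import workorder
print(workorder.job_done())"
```

```text
the job is handed in; nothing more can be done
None
```

The job is done and was handed in at about 35 s: orange, red and violet are shingled onto yellow along the middle of the tray, and the cover is on the rim.

- **Panels:** After violet was placed, the wrist camera showed the panels square to the tray (within 0.01 rad) and red within 1 mm of plan along the row. Each overlaps the panel before it by about 23 mm, a third of its length. The row sits about 1.5 mm off my measured tray midline.
- **Placing force:** Orange touched down with 12 N. Red and violet touched with under 2 N.
- **Cover:** The measured force fell to zero at seating height, with the battens already below rim level, so the tray is carrying its weight. The last top view puts its centre at (520.5, -252.8) mm with yaw -0.034 rad, against my tray estimate of (523, -253.4) mm and -0.030 rad. That 2.5 mm difference along the length is within image accuracy. I judged it level from the pictures and the force, not from a separate height measurement.
- **Bystanders:** The bottles, vials and bowl moved less than 0.1 px between the first and last top pictures. The one exception was the green vial at 0.24 px with a weak match; a shadow lies near it in the last picture, and it looks unmoved.

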